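# Line up the stake holder with the drift and load the forming stakes

## Robot

A 7-joint arm with a two-finger parallel gripper is mounted at the origin on the work surface. World frame = base frame: x ahead of the robot, y to its left, z up, the work surface at z = 0. Lengths are in m, angles in degrees, forces in N, time in s.
With the tool pointing down it reaches from about 0.4 to 0.75 m from the base axis. Payload 19.5 kg.
Tool frame: the origin (TCP) lies on the centre line of the jaws, within the pads' length; the fingertips stand 19 mm ahead of it and the grasp point (between the pads) is the TCP; z points along the fingers, y is the direction in which the jaws open and shut (so a half turn about z gives the same grasp; the last joint's range is limited). The gripper opens to 85 mm and grips with 20 to 120 N. Pads are 22 mm wide; open, the fingers measure 114 mm over their backs; the gripper's body (76 mm by 85 mm) begins 54 mm behind the grasp point. The pads swing forward as they close: fully open they stand 13 mm farther back than shut.
Start: joints at [73.528, 40.479, -1.581, 85.061, 1.261, 54.483, -4.326], TCP at [0.14, -0.558, 0.25] pointing down, gripper open.
Joint ranges: [-155.06, 155.06], [-18.47, 123.98], [-90, 86.84], [0, 140.48], [-83.41, 263.41], [0, 116], [-161.91, 161.91]. Speed limits (degrees/s): [108.29, 108.29, 147.25, 147.25, 172.46, 172.46, 172.46].

## Interface

Orientations are given as [roll, pitch, yaw] about the fixed x, y, z axes, in that order (R = Rz(yaw) Ry(pitch) Rx(roll)).
In Python, from plant import status, imaging, order gives the robot as it stands.
- The arm moves only by the tool drive_tool, never from a script. Its argument "moves" is a list of rows, each an object with "xyz": the shift along the tool's x, y, z in mm, a list of three; "angular": the turn, a rotation vector about the tool's x, y, z in degrees, a list of three; "gripper": the closure, from 0 (fully open) to 1 (shut). In form: [{"xyz": [dx, dy, dz], "angular": [ax, ay, az], "gripper": gripper}, ...]. A call has 1 to 5 rows; each row is the pose to reach, as a shift and turn from the pose measured when the call began, along the tool's axes at that moment; what a row does not reach only later rows make up. A row lasts 1/12 s, in which the tool goes at most 41.7 mm and 7.16 degrees, less where a joint would pass 70% of its speed; a pose out of reach is approached as far as the arm can. A call with a gripper value outside its range is refused whole. The fingers move at their own pace and stop on an object; the grip force is fixed at half the most. Time passes only in rows, so rows that repeat a pose let the fingers close. It gives the time, the measured TCP pose, the force and the opening at its end, in the units of the state.
- status.sense(): the state, without advancing time (a new reading comes with each control period).
- imaging.get_image(name): name is "scene" or "top"; returns a dict with "img" (420x560x3 uint8, red, green, blue), "z_map" (420x560 float32, m along the optical axis (not along the pixel's ray), 0 where there is no reading), "intrinsics" (3x3 intrinsics, pixels), "camera_from_world" (4x4, takes a point from world to camera coordinates). Camera axes: x right, y down, z forward; pixel columns grow to the right and rows downward; lengths in m; the calibration is good to about 2 mm. A picture is of the moment at which its call begins.
- order.job_done(): hands the job in, once; it reports no verdict.
The state is a dict: "time": time; "joints": joint angles; "qvel": joint speeds; "effort": joint torques, N m; "eef_pos": TCP position; "tcp_rot": TCP orientation; "wrist_force": force on the tool from outside, world axes, zero at the start; "moment": the same for the moment, N m; "width": finger opening in m.
Only numpy, scipy, OpenCV 4.12 (cv2) and the standard library are available. Lean on these libraries where they do the work, as an engineer would, in place of code of your own. Each camera call takes 0.05 s, during which the arm holds its last target.

## Task

Get the stake holder ready for work: push the tapered drift from its stand fully home through the holder's ear and the dock's hole, so that its shoulder rests on the ear and the holder is pulled into line, and leave it there. Then swing the yellow keeper bar clear, slide every forming stake on the bench sideways into a slot of its own, upright and fully home with its flange under the blue plate, and last swing the keeper fully shut across the slots. Leave the jar, the ring mandrel and the polishing bar where they are.

Things in the scene. Friction and masses are not known exactly. Their poses are not given: they have to be found in the camera images.
- dock: dark steel bed fixed to the bench, 105 x 240 mm, 6 mm thick; origin on the bench under the holder's middle slot (when in line), z up. The holder slides on it along y. At its -y end stands the pin block (70 x 70 mm, 46 mm tall) with an upright hole 27 mm across, down to the bench. The holder's slots open to its -x, roughly towards the robot
- dock_hole (a point): centre of the top of the hole in the dock's pin block, 46 mm above the bench (fixed); at dock (0, -140) mm
- holder (a joint): slide of the stake holder along the dock's y (m), 0 when its hole is in line with the dock's hole; it starts 3.5 to 6.5 mm off to +y and drags with about 3 N of friction; travel +-9 mm. The drift is to pull it into line
- holder_hole (a point): centre of the top of the hole (27 mm across) in the blue ear of the holder, 60 mm above the bench; the ear is 12 mm thick and lies 2 mm over the pin block, so the shoulder of the drift comes to rest on it
- slot0 (a point): home point of a stake's underside centre in slot 0 (+y end, nearest the keeper hinge); on the holder's floor, 20 mm above the bench, dock axes. Floor reaches 45 mm before and behind it. Slotted blue plate over it: underside 36, top 46 mm above the bench. Slot 30 mm wide, rounded mouth 35 mm before this point (-x), closed end 12 mm beyond. Slots 62 mm apart
- slot1 (a point): home point of a stake's underside centre in slot 1 (middle); on the holder's floor, 20 mm above the bench, dock axes. Floor reaches 45 mm before and behind it. Slotted blue plate over it: underside 36, top 46 mm above the bench. Slot 30 mm wide, rounded mouth 35 mm before this point (-x), closed end 12 mm beyond. Slots 62 mm apart
- slot2 (a point): home point of a stake's underside centre in slot 2 (-y end, nearest the drift hole); on the holder's floor, 20 mm above the bench, dock axes. Floor reaches 45 mm before and behind it. Slotted blue plate over it: underside 36, top 46 mm above the bench. Slot 30 mm wide, rounded mouth 35 mm before this point (-x), closed end 12 mm beyond. Slots 62 mm apart
- keeper (a joint): yellow keeper bar on an upright hinge at the holder's +y end (rad): 0 = shut, across the slot mouths 3.5 mm before the shanks of seated stakes; grows as it swings out to the dock's -x and on to +y (clockwise from above). Starts at 0.2 to 0.7, in the way of the slots, stop at 2.3, friction 0.05 N m, stays where left. Bar 205 mm long, 10 mm thick, 56 to 70 mm above the bench
- keeper_hinge (a point): the keeper's hinge axis, 56 mm above the bench
- keeper_knob (a point): middle of the top of the keeper's black upright knob (20 mm across, 45 mm tall, top 111 mm above the bench, foot 66 mm); the knob stands on an arm, 129 mm from the hinge axis; when shut the knob is 55 mm on the -x side of the bar, before the middle slot. Free to be pinched from above and led round
- stand: dark wooden block 62 x 62 x 58 mm, fixed, with a hole 29 mm across for the drift; origin at the middle of its underside
- drift: alignment drift, 110 mm long, 0.22 kg, stands tip down in the stand. Origin at the centre of its tip, z up along it to the head. From the tip (7 mm across) it tapers up to 26 mm across at 34 mm, straight to 57 mm, then a shoulder 36 mm across from 57 to 65 mm, then a round red grip 28 mm across from 65 to 110 mm. Fully home its shoulder rests on the holder's ear and its tip is 3 mm above the bench
- stake_dome: forming stake, white, rounded dome top, 110 mm tall, 0.24 kg (most of it in the flange), standing upright on its flange; may be absent. Origin at the centre of its underside, z up. Round steel flange 48 mm across, 8 mm thick; steel shank 24 mm across from 8 to 60 mm; coloured nylon grip 30 mm across from 60 to 95 mm, then the top
- stake_flat: forming stake, green, flat top, 110 mm tall, 0.24 kg (most of it in the flange), standing upright on its flange; may be absent. Origin at the centre of its underside, z up. Round steel flange 48 mm across, 8 mm thick; steel shank 24 mm across from 8 to 60 mm; coloured nylon grip 30 mm across from 60 to 95 mm, then the top
- stake_cone: forming stake, orange, pointed blunt cone top, 116 mm tall, 0.24 kg (most of it in the flange), standing upright on its flange; may be absent. Origin at the centre of its underside, z up. Round steel flange 48 mm across, 8 mm thick; steel shank 24 mm across from 8 to 60 mm; coloured nylon grip 30 mm across from 60 to 95 mm, then the top
- stake_step: forming stake, black, stepped top (20 mm boss), 110 mm tall, 0.24 kg (most of it in the flange), standing upright on its flange; may be absent. Origin at the centre of its underside, z up. Round steel flange 48 mm across, 8 mm thick; steel shank 24 mm across from 8 to 60 mm; coloured nylon grip 30 mm across from 60 to 95 mm, then the top
- jar: bystander: amber glass jar, 60 mm across, 75 mm tall, origin at its underside
- ring_mandrel: bystander: upright wooden ring mandrel, foot 48 mm across, 150 mm tall, origin at its underside
- polish_bar: bystander: red bar of polishing compound 40 x 100 x 30 mm, origin at its underside
Things that resemble listed ones, but are neither listed nor needed, are in the scene too. Leave any purple look-alike of the stake_dome alone.

How it is judged:
By the outcome, as a careful person would: the job done as asked, in the order asked, and still so for the second after the job is handed in, with the robot touching nothing.
Of stake_dome, stake_flat, stake_cone, stake_step only 2 to 3 are there at a start; the rules pass over those that are not, and their reading is None.
At some moment in a run one of stake_dome, stake_flat, stake_cone, stake_step may be knocked a few centimetres aside while the robot is not near it.
It also fails if it takes over 210 s, if anything falls off the work surface, if the arm or the gripper's body presses on something with over 40 N, if the wrist force passes 120 N, or if a joint passes its speed limit or range.

## Working session

There is one attempt and no reset: what is moved stays moved. The work goes in short steps, Python scripts to look and compute and a tool call to move; the robot and the scene stay as the last step left them, time stands still between calls to the robot, and variables do not carry over. Pictures are saved under pics/ and viewed, and the job is handed in when it is done.

Besides the shell and the picture viewer there is one more tool, called after "Call:" as name(argument=value, ...) on one line, values as JSON. drive_tool: Moves the arm, as the interface text tells. Its arguments: {"type":"object","properties":{"moves":{"type":"array","items":{"type":"object","properties":{"xyz":{"type":"array","items":{"type":"number"}},"angular":{"type":"array","items":{"type":"number"}},"gripper":{"type":"number"}}}}},"required":["moves"]}

```bash
ls; mkdir -p pics
cat > h.py <<'E'
import numpy as np,cv2
from plant import status,imaging,order
def shot(n,fn=None):
    d=imaging.get_image(n)
    if fn: cv2.imwrite('pics/'+fn,cv2.cvtColor(d['img'],cv2.COLOR_RGB2BGR))
    return d
def cloud(d):
    z=d['z_map'];K=d['intrinsics'];h,w=z.shape
    u,v=np.meshgrid(np.arange(w),np.arange(h))
    P=np.stack([(u-K[0,2])/K[0,0]*z,(v-K[1,2])/K[1,1]*z,z],-1)
    T=np.linalg.inv(d['camera_from_world'])
    W=P@T[:3,:3].T+T[:3,3]
    W[z==0]=np.nan
    return W
E
python3 - <<'E'
from h import *
print(status.sense())
for n in ['scene','top']:
    d=shot(n,n+'0.png'); print(d['intrinsics'],np.linalg.inv(d['camera_from_world']).round(3))
    np.savez(n+'0.npz',**d)
E
```

```text
pics
{'time': 0.0, 'joints': array([73.52737111, 40.51444967, -1.58444949, 85.08386057,  1.26159743,
       54.48338355, -4.32530182]), 'qvel': array([-0.01389087,  0.07354649,  0.01179797, -0.10973569, -0.10125635,
       -0.00716844, -0.05933188]), 'effort': array([-1.59379444e-03, -8.83219600e+01,  1.23427995e+00, -2.36173779e+01,
        1.69339083e-02,  6.45557724e-03,  4.90532909e-05]), 'eef_pos': array([ 0.13986891, -0.55747426,  0.24982409]), 'tcp_rot': array([-1.79935682e+02,  1.63241987e-03,  1.40861663e+01]), 'wrist_force': array([-0.5012041 ,  0.02352868, -0.1816497 ]), 'moment': array([ 0.02262498,  0.07159447, -0.02217367]), 'width': 0.08531719537945792}
[[473.57393888   0.         277.48128472]
 [  0.         473.57393888 204.46860277]
 [  0.           0.           1.        ]] [[ 0.861  0.431 -0.269  0.921]
 [ 0.508 -0.717  0.477 -0.511]
 [ 0.012 -0.547 -0.837  1.021]
 [ 0.     0.     0.     1.   ]]
[[446.57523841   0.         284.01523779]
 [  0.         446.57523841 213.0554214 ]
 [  0.           0.           1.        ]] [[ 1.000e-03 -9.960e-01  9.300e-02  5.110e-01]
 [-1.000e+00 -0.000e+00  1.000e-02 -7.000e-03]
 [-1.000e-02 -9.300e-02 -9.960e-01  1.159e+00]
 [ 0.000e+00  0.000e+00  0.000e+00  1.000e+00]]
```

View pics/scene0.png

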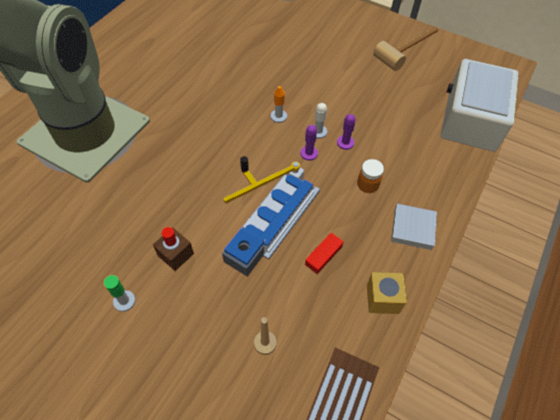

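View pics/top0.png

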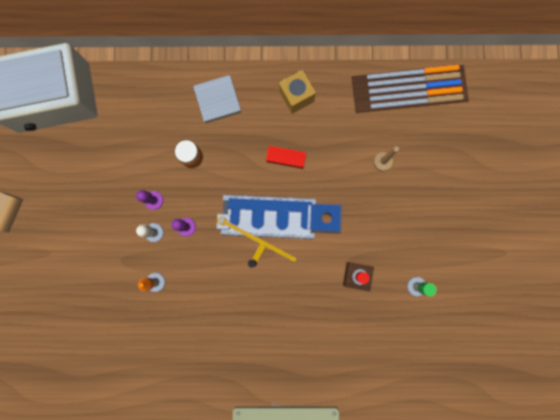

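The images show three stakes: white dome at top-view (148,231), orange cone at (150,284) and green flat at (425,288). The drift is at (360,277), the holder around (270,217) and the keeper knob at (252,263). There are purple look-alikes at (150,198) and (183,226). Next I'll measure these positions.

```bash
cat > meas.py <<'E'
from h import *
import sys
def masks(img,W):
    hsv=cv2.cvtColor(img,cv2.COLOR_RGB2HSV).astype(int);H,S,V=hsv[...,0],hsv[...,1],hsv[...,2]
    z=W[...,2]; x=W[...,0]; y=W[...,1]
    ok=(z>0.003)&(z<0.2)&(x>0.2)&(x<0.85)&(abs(y)<0.6)
    return dict(green=ok&(H>45)&(H<80)&(S>120),orange=ok&(H>6)&(H<18)&(S>200)&(V>150)&(z>.05),
      white=ok&(S<50)&(V>150)&(z>.055),red=ok&((H<5)|(H>174))&(S>180)&(z>.05),
      blue=ok&(H>100)&(H<120)&(S>150),yellow=ok&(H>19)&(H<32)&(S>200)&(z>.04),
      black=ok&(V<50)&(z>.06),purple=ok&(H>130)&(H<160)&(S>100), steel=ok&(S<60)&(V>100)&(z<0.03))
if __name__=='__main__':
  for n in ['top','scene']:
    d=dict(np.load(n+'0.npz')); W=cloud(d); print(n)
    for k,m in masks(d['img'],W).items():
        nn,lab,st,_=cv2.connectedComponentsWithStats(m.astype(np.uint8))
        for i in range(1,nn):
            if st[i,4]<12: continue
            P=W[lab==i]
            lo,md,hi=np.percentile(P,[2,50,98],axis=0)
            print(k,st[i,4],st[i,:2],'mean',P.mean(0).round(3),'lo',lo.round(3),'hi',hi.round(3))
E
python3 meas.py
```

```text
top
green 177 [418 283] mean [ 0.432 -0.331  0.104] lo [ 0.419 -0.347  0.07 ] hi [ 0.445 -0.32   0.113]
orange 76 [138 279] mean [0.441 0.334 0.106] lo [0.43  0.324 0.094] hi [0.453 0.345 0.116]
white 348 [176 141] mean [0.766 0.247 0.075] lo [0.741 0.224 0.071] hi [0.789 0.269 0.079]
white 14 [220 219] mean [0.594 0.157 0.074] lo [0.59  0.152 0.072] hi [0.598 0.16  0.078]
white 88 [137 225] mean [0.568 0.341 0.107] lo [0.557 0.331 0.097] hi [0.581 0.352 0.112]
red 114 [357 273] mean [ 0.458 -0.181  0.109] lo [ 0.446 -0.198  0.07 ] hi [ 0.469 -0.168  0.115]
blue 1175 [229 199] mean [0.622 0.045 0.046] lo [ 0.582 -0.05   0.042] hi [0.647 0.137 0.051]
blue 553 [311 205] mean [ 0.603 -0.097  0.06 ] lo [ 0.574 -0.13   0.056] hi [ 0.631 -0.065  0.064]
yellow 244 [243 232] mean [0.526 0.046 0.07 ] lo [ 0.5   -0.018  0.065] hi [0.561 0.096 0.074]
purple 343 [137 190] mean [0.649 0.338 0.053] lo [0.631 0.324 0.005] hi [0.672 0.359 0.111]
purple 312 [172 218] mean [0.581 0.252 0.056] lo [0.562 0.238 0.004] hi [0.603 0.27  0.111]
steel 290 [223 195] mean [0.652 0.065 0.009] lo [ 0.618 -0.074  
[... 1488 characters left out ...]
2] lo [0.631 0.325 0.005] hi [0.671 0.357 0.111]
purple 381 [301 125] mean [0.585 0.251 0.052] lo [0.563 0.238 0.006] hi [0.602 0.272 0.11 ]
steel 127 [271 110] mean [0.443 0.33  0.01 ] lo [0.418 0.312 0.003] hi [0.462 0.356 0.023]
steel 71 [317 127] mean [0.581 0.34  0.01 ] lo [0.571 0.32  0.004] hi [0.59  0.361 0.021]
steel 185 [273 175] mean [0.585 0.118 0.02 ] lo [0.559 0.102 0.007] hi [0.612 0.147 0.025]
steel 613 [264 187] mean [0.652 0.035 0.015] lo [ 0.641 -0.071  0.005] hi [0.662 0.159 0.029]
steel 418 [242 191] mean [0.581 0.019 0.02 ] lo [ 0.555 -0.03   0.007] hi [0.609 0.074 0.025]
steel 231 [113 290] mean [ 0.435 -0.335  0.009] lo [ 0.41  -0.355  0.004] hi [ 0.452 -0.31   0.022]
```

Run:
```python
from h import *
for n,(a,b,c,e) in dict(top=(130,320,150,450),scene=(60,330,90,400)).items():
    im=cv2.imread(f'pics/{n}0.png')[a:b,c:e]
    s=min(800/im.shape[1],600/im.shape[0]); cv2.imwrite(f'pics/{n}0z.png',cv2.resize(im,None,fx=s,fy=s,interpolation=2))
```

```text
(no output)
```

View pics/top0z.png

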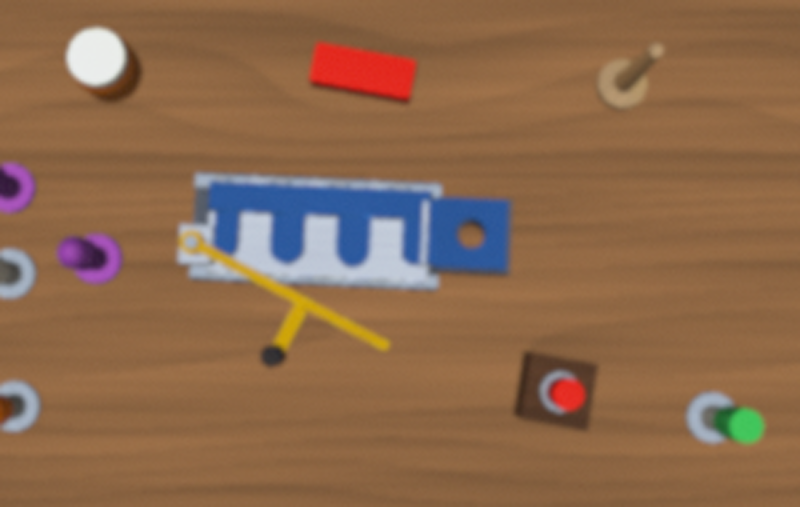

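View pics/scene0z.png

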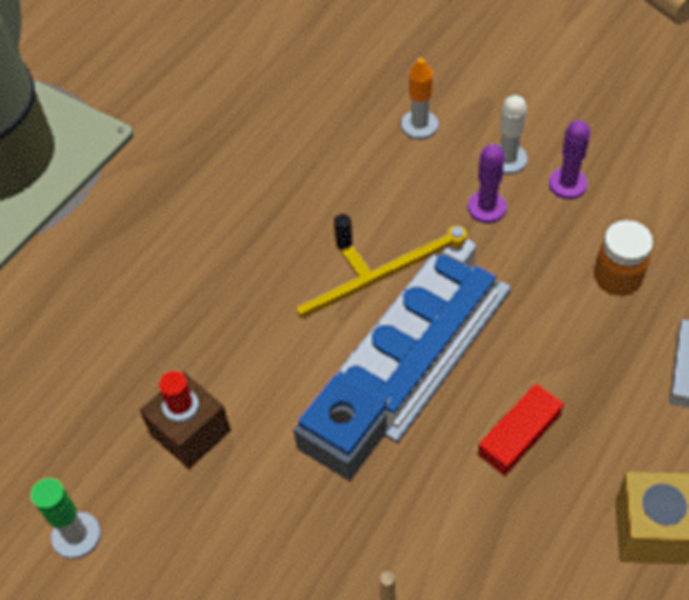

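```bash
cat > fit.py <<'E'
from h import *
def pix2plane(d,uv,z):
    K=d['intrinsics'];T=np.linalg.inv(d['camera_from_world'])
    uv=np.atleast_2d(uv).astype(float)
    r=np.c_[(uv[:,0]-K[0,2])/K[0,0],(uv[:,1]-K[1,2])/K[1,1],np.ones(len(uv))]@T[:3,:3].T
    s=(z-T[2,3])/r[:,2]
    return (T[:3,3]+r*s[:,None])
def ortho(d,z,x0,x1,y0,y1,res=0.0005):
    # rows: x decreasing, cols: y decreasing
    xs=np.arange(x1,x0,-res);ys=np.arange(y1,y0,-res)
    Y,X=np.meshgrid(ys,xs)
    P=np.stack([X,Y,np.full_like(X,z),np.ones_like(X)],-1)@d['camera_from_world'].T
    K=d['intrinsics']
    u=P[...,0]/P[...,2]*K[0,0]+K[0,2];v=P[...,1]/P[...,2]*K[1,1]+K[1,2]
    return cv2.remap(d['img'],u.astype(np.float32),v.astype(np.float32),cv2.INTER_LINEAR)
E
python3 - <<'E'
from fit import *
for n in ['top','scene']:
    d=dict(np.load(n+'0.npz'));
    for z in (.06,.046):
        o=ortho(d,z,.45,.70,-.17,.20)
        cv2.imwrite(f'pics/o_{n}_{int(z*1000)}.png',o[...,::-1])
        hsv=cv2.cvtColor(o,cv2.COLOR_RGB2HSV).astype(int)
        m=((hsv[...,0]>100)&(hsv[...,0]<120)&(hsv[...,1]>150)&(hsv[...,2]>80)).astype(np.uint8)
        if z==.06:
            m[:, :int((.20+.058)/.0005)]=0
            m=cv2.morphologyEx(m,cv2.MORPH_OPEN,np.ones((9,9)))
        nn,lab,st,c=cv2.connectedComponentsWithStats(m)
        i=1+st[1:,4].argmax()
        cs,h=cv2.findContours((lab==i).astype(np.uint8),cv2.RETR_CCOMP,cv2.CHAIN_APPROX_NONE)
        for cc,hh in zip(cs,h[0]):
            if len(cc)<40: continue
            (a,b),(w,l),an=cv2.minAreaRect(cc)
            print(n,z,'hole' if hh[3]>=0 else 'outer','ctr',round(.70-b*.0005,4),round(.20-a*.0005,4),'size',w/2,l/2,an, (hh[3]>=0) and cv2.contourArea(cc)**.5*1.128/2)
E
```

```text
top 0.06 outer ctr 0.6029 -0.0978 size 67.95256805419922 60.61922836303711 2.602562189102173 False
top 0.06 hole ctr 0.602 -0.1003 size 30.5 31.0 0.0 30.909567062642594
top 0.046 outer ctr 0.6127 0.0423 size 204.10499572753906 67.74005889892578 2.4263358116149902 False
scene 0.06 outer ctr 0.6029 -0.0957 size 77.93888854980469 64.01860809326172 2.5261168479919434 False
scene 0.06 hole ctr 0.6015 -0.1002 size 25.714780807495117 24.82035255432129 26.56505012512207 25.285825278206758
scene 0.046 outer ctr 0.6094 0.0072 size 275.3377685546875 75.47772979736328 3.5763344764709473 False
scene 0.046 hole ctr 0.597 -0.0944 size 25.83004379272461 25.46624183654785 14.03624439239502 25.62323445625083
scene 0.046 hole ctr 0.6307 -0.0572 size 9.5 6.5 0.0 7.702266160033681
```

View pics/o_top_46.png

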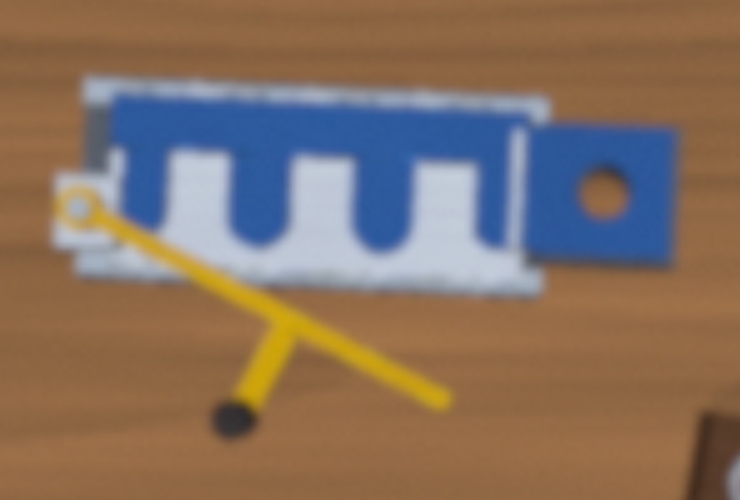

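View pics/o_scene_60.png

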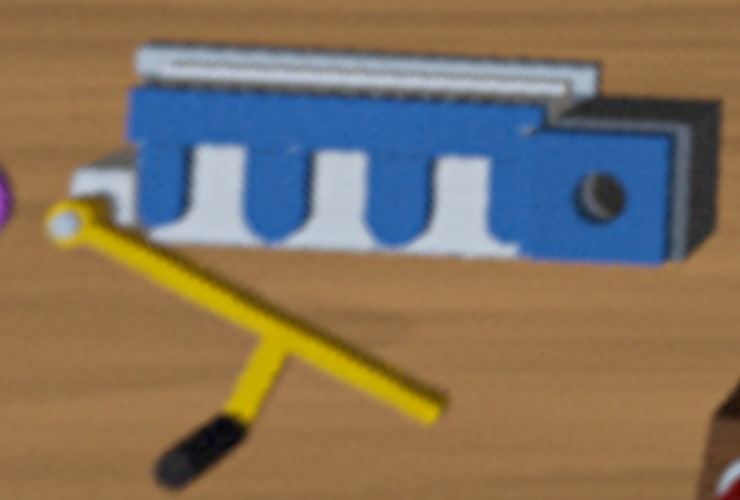

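```bash
cat > go.py <<'E'
# usage: go.py x y z yaw  -> tool-frame shift (mm), rotvec (deg)
from h import *
from scipy.spatial.transform import Rotation as R
import sys
def st():
    s=status.sense(); return s, R.from_euler('xyz',s['tcp_rot'],degrees=True)
def go(x,y,z,yaw,quiet=False):
    s,r=st()
    d=r.inv().apply(np.array([x,y,z])-s['eef_pos'])*1000
    a=(r.inv()*R.from_euler('xyz',[180,0,yaw],degrees=True)).as_rotvec(degrees=True)
    print('t%.2f'%s['time'],'pos',s['eef_pos'].round(4),'rot',s['tcp_rot'].round(2),'F',s['wrist_force'].round(1),'w',round(s['width'],4))
    print(' xyz',d.round(1),'ang',a.round(2))
if __name__=='__main__': go(*map(float,sys.argv[1:5]))
E
cat > stk.py <<'E'
from meas import *
from scipy.optimize import least_squares
def axis(W,m,r,zlo,zhi):
    P=W[m]; P=P[(P[:,2]>zlo)&(P[:,2]<zhi)]
    return P
def circ(P,r):
    f=lambda c:np.hypot(P[:,0]-c[0],P[:,1]-c[1])-r
    # start behind visible surface
    s=least_squares(f,P[:,:2].mean(0),loss='soft_l1',f_scale=.002)
    return s.x,len(P),np.sqrt(np.mean(s.fun**2))
def find(pre=None,names=('top','scene')):
    out={}
    for n in names:
        d=dict(np.load(n+'0.npz')) if pre is None else pre[n]
        W=cloud(d); M=masks(d['img'],W)
        for k,(zl,zh) in dict(green=(.11-.006,.2),red=(.105,.2),orange=(.06,.2),white=(.095,.2)).items():
            m=M[k]
            nn,lab,stt,_=cv2.connectedComponentsWithStats(m.astype(np.uint8))
            for i in range(1,nn):
                P=W[lab==i]; P=P[P[:,2]>zl]
                if len(P)<20: continue
                print(n,k,'top-mid',((P.min(0)+P.max(0))/2).round(4),P.mean(0).round(4),P.max(0)[2].round(3),len(P))
        m=M['steel']
        nn,lab,stt,_=cv2.connectedComponentsWithStats(m.astype(np.uint8))
        for i in range(1,nn):
            P=W[lab==i]
            ext=P.max(0)-P.min(0)
            if len(P)<40 or ext[:2].max()>.06: continue
            Q=P[P[:,2]<.012]
            hull=cv2.convexHull(Q[:,:2].astype(np.float32))
            c,rr=cv2.minEnclosingCircle(Q[:,:2].astype(np.float32)); print(n,'flange',np.round(c,4),round(rr,4))
if __name__=='__main__': find()
E
python3 stk.py; python3 go.py 0.46 -0.1825 0.2 87.5
```

```text
top green top-mid [ 0.4312 -0.3342  0.11  ] [ 0.4312 -0.3337  0.1101] 0.115 127
top red top-mid [ 0.4573 -0.1812  0.1106] [ 0.4579 -0.1812  0.1113] 0.115 105
top orange top-mid [0.4406 0.3358 0.1049] [0.4409 0.3336 0.106 ] 0.118 76
top white top-mid [0.5691 0.3413 0.1037] [0.5681 0.3409 0.1065] 0.112 88
top flange [0.5679 0.3397] 0.0238
top flange [0.4401 0.3333] 0.0242
top flange [ 0.4321 -0.3332] 0.024
scene green top-mid [ 0.4292 -0.3328  0.1096] [ 0.4303 -0.3335  0.1103] 0.115 173
scene red top-mid [ 0.4574 -0.1805  0.1103] [ 0.4581 -0.1807  0.1112] 0.116 112
scene orange top-mid [0.4411 0.3289 0.1061] [0.4429 0.3292 0.1045] 0.119 71
scene white top-mid [0.568  0.3403 0.1051] [0.5691 0.3398 0.1067] 0.112 61
scene flange [0.4378 0.3363] 0.0263
scene flange [0.5755 0.341 ] 0.0209
scene flange [0.5626 0.1293] 0.0288
scene flange [ 0.4288 -0.3318] 0.0255
t0.10 pos [ 0.1398 -0.5575  0.2499] rot [-179.95    0.     14.08] F [ 0.2 -0.2 -0.2] w 0.0849
 xyz [ 401.8 -285.8   50.2] ang [-5.000e-02 -3.000e-02 -7.342e+01]
```

Call:
drive_tool(moves=[{"xyz":[400,-286,20],"angular":[0,0,-73.4],"gripper":0.3},{"xyz":[400,-286,20],"angular":[0,0,-73.4],"gripper":0.3},{"xyz":[400,-286,20],"angular":[0,0,-73.4],"gripper":0.3},{"xyz":[400,-286,20],"angular":[0,0,-73.4],"gripper":0.3},{"xyz":[400,-286,20],"angular":[0,0,-73.4],"gripper":0.3}])

```text
time: 0.52
eef_pos: [0.2754, -0.3973, 0.2417]
tcp_rot: [-180.0, -0.0, 50.2]
wrist_force: [1.4, -1.1, 0.1]
width: 0.0597
```

```bash
python3 go.py 0.4578 -0.181 0.2 87.5
```

```text
t0.52 pos [ 0.2754 -0.3973  0.2417] rot [-1.7998e+02 -3.0000e-02  5.0240e+01] F [ 1.4 -1.1  0.1] w 0.0597
 xyz [282.9   1.9  41.8] ang [-1.000e-02 -3.000e-02 -3.726e+01]
```

Clipping behaves as expected.

Call:
drive_tool(moves=[{"xyz":[283,2,41.8],"angular":[0,0,-37.3],"gripper":0.3},{"xyz":[283,2,41.8],"angular":[0,0,-37.3],"gripper":0.3},{"xyz":[283,2,41.8],"angular":[0,0,-37.3],"gripper":0.3},{"xyz":[283,2,41.8],"angular":[0,0,-37.3],"gripper":0.3},{"xyz":[283,2,41.8],"angular":[0,0,-37.3],"gripper":0.3}])

```text
time: 0.93
eef_pos: [0.4082, -0.2395, 0.2113]
tcp_rot: [-180.0, -0.0, 86.0]
wrist_force: [0.2, -1.1, -0.8]
width: 0.0594
```

```bash
python3 go.py 0.4578 -0.181 0.17 87.5
```

```text
t0.93 pos [ 0.4082 -0.2395  0.2113] rot [-1.800e+02 -4.000e-02  8.604e+01] F [ 0.2 -1.1 -0.8] w 0.0594
 xyz [61.7 45.5 41.3] ang [-0.   -0.04 -1.46]
```

Call:
drive_tool(moves=[{"xyz":[61.7,45.5,40],"angular":[0,0,-1.5],"gripper":0.3},{"xyz":[61.7,45.5,40],"angular":[0,0,-1.5],"gripper":0.3},{"xyz":[61.7,45.5,40],"angular":[0,0,-1.5],"gripper":0.3},{"xyz":[61.7,45.5,40],"angular":[0,0,-1.5],"gripper":0.3},{"xyz":[61.7,45.5,40],"angular":[0,0,-1.5],"gripper":0.3}])

```text
time: 1.35
eef_pos: [0.4575, -0.1813, 0.1712]
tcp_rot: [-179.9, -0.0, 87.6]
wrist_force: [-0.7, -1.1, 0.8]
width: 0.0596
```

```bash
python3 go.py 0.4578 -0.181 0.092 87.5
python3 - <<'E'
from h import *
for n in ['scene','top']:shot(n,n+'1.png')
E
```

```text
t1.35 pos [ 0.4575 -0.1813  0.1712] rot [-1.7995e+02 -3.0000e-02  8.7560e+01] F [-0.7 -1.1  0.8] w 0.0596
 xyz [ 0.3  0.4 79.2] ang [-0.05 -0.03  0.06]
```

View pics/scene1.png

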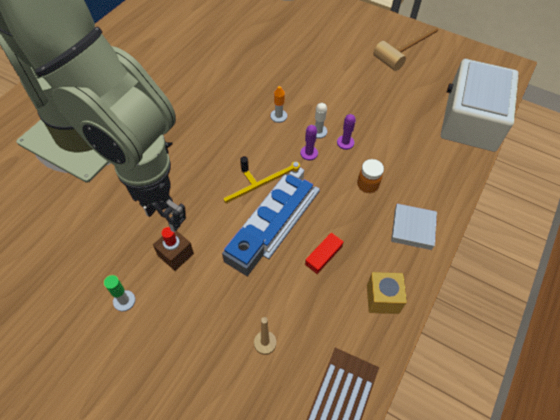

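The gripper hangs above the red drift at (169,235) and nothing else has moved. I'll go down and grip it.

Call:
drive_tool(moves=[{"xyz":[0.3,0.4,40],"angular":[0,0,0],"gripper":0.3},{"xyz":[0.3,0.4,65],"angular":[0,0,0],"gripper":0.3},{"xyz":[0.3,0.4,79],"angular":[0,0,0],"gripper":0.3},{"xyz":[0.3,0.4,79],"angular":[0,0,0],"gripper":0.3},{"xyz":[0.3,0.4,79],"angular":[0,0,0],"gripper":0.3}])

```text
time: 1.87
eef_pos: [0.4573, -0.1826, 0.0931]
tcp_rot: [-180.0, 0.0, 87.4]
wrist_force: [-0.8, -0.5, 0.4]
width: 0.0597
```

Call:
drive_tool(moves=[{"xyz":[0,0,0],"angular":[0,0,0],"gripper":1},{"xyz":[0,0,0],"angular":[0,0,0],"gripper":1},{"xyz":[0,0,0],"angular":[0,0,0],"gripper":1},{"xyz":[0,0,0],"angular":[0,0,0],"gripper":1},{"xyz":[0,0,0],"angular":[0,0,0],"gripper":1}])

```text
time: 2.28
eef_pos: [0.4576, -0.1832, 0.0943]
tcp_rot: [179.9, 0.1, 87.3]
wrist_force: [-2.5, -1.4, 14.2]
width: 0.027
```

Call:
drive_tool(moves=[{"xyz":[0,0,-20],"angular":[0,0,0],"gripper":1},{"xyz":[0,0,-50],"angular":[0,0,0],"gripper":1},{"xyz":[0,0,-85],"angular":[0,0,0],"gripper":1},{"xyz":[0,0,-100],"angular":[0,0,0],"gripper":1},{"xyz":[0,0,-100],"angular":[0,0,0],"gripper":1}])

```text
time: 2.7
eef_pos: [0.4584, -0.1836, 0.1979]
tcp_rot: [179.6, 0.2, 87.3]
wrist_force: [-0.5, -0.3, -2.3]
width: 0.027
```

```bash
python3 go.py 0.6017 -0.104 0.192 87.5
python3 - <<'E'
from h import *
for n in ['scene','top']:
  d=shot(n,n+'2.png');np.savez(n+'2.npz',**d)
E
```

```text
t2.70 pos [ 0.4584 -0.1836  0.1979] rot [1.7963e+02 1.5000e-01 8.7310e+01] F [-0.5 -0.3 -2.3] w 0.027
 xyz [ 86.2 139.3   6.6] ang [ 0.37  0.15 -0.19]
```

View pics/scene2.png

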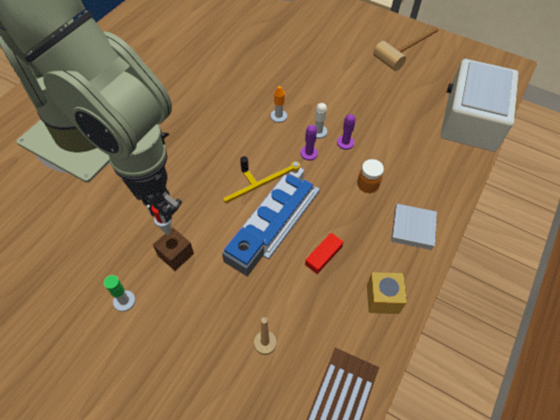

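The drift is held and lifted at (163,220). I'll measure where it sits in the hand.

Run:
```python
from h import *
for n in ['scene','top']:
    d=dict(np.load(n+'2.npz'));W=cloud(d)
    m=(abs(W[...,0]-.458)<.035)&(abs(W[...,1]+.182)<.035)&(W[...,2]>.07)
    ys,xs=np.where(m)
    hsv=cv2.cvtColor(d['img'],cv2.COLOR_RGB2HSV)
    for z0 in np.arange(.07,.22,.006):
        k=m&(W[...,2]>z0)&(W[...,2]<=z0+.006)
        if k.sum()<3: continue
        P=W[k]; print(n,z0.round(3),k.sum(),P.min(0)[:2].round(4),P.max(0)[:2].round(4),P.mean(0)[:2].round(4), np.median(hsv[k],0))
im=cv2.imread('pics/scene2.png')[170:270,110:220];cv2.imwrite('pics/scene2z.png',cv2.resize(im,None,fx=5.5,fy=5.5,interpolation=2))
```

```text
scene 0.112 5 [ 0.4571 -0.1868] [ 0.4633 -0.181 ] [ 0.4612 -0.1841] [20. 26. 80.]
scene 0.118 4 [ 0.4587 -0.1872] [ 0.4657 -0.1822] [ 0.462  -0.1855] [17.5 21.5 83. ]
scene 0.124 5 [ 0.4582 -0.189 ] [ 0.4668 -0.1787] [ 0.4641 -0.1844] [30. 20. 81.]
scene 0.13 6 [ 0.4578 -0.1902] [ 0.468  -0.1787] [ 0.4655 -0.1849] [30.  18.5 80. ]
scene 0.136 14 [ 0.4493 -0.1919] [ 0.4694 -0.1724] [ 0.465  -0.1854] [24.5 14.5 85. ]
scene 0.142 17 [ 0.455  -0.1931] [ 0.4709 -0.1762] [ 0.4646 -0.1869] [18. 12. 86.]
scene 0.148 13 [ 0.4564 -0.1927] [ 0.4709 -0.1766] [ 0.4672 -0.1863] [30. 15. 85.]
scene 0.154 4 [ 0.4559 -0.1961] [ 0.4692 -0.1843] [ 0.4639 -0.1907] [30.  11.5 88. ]
scene 0.16 16 [ 0.4605 -0.1969] [ 0.4752 -0.1707] [ 0.4702 -0.1857] [20.5 15.  92. ]
scene 0.166 49 [ 0.4443 -0.198 ] [ 0.4757 -0.1753] [ 0.4627 -0.1907] [103.  25. 161.]
scene 0.172 7 [ 0.4515 -0.1979] [ 0.4659 -0.1912] [ 0.4602 -0.1931] [156.  30. 138.]
scene 0.178 11 [ 0.4419 -0.1946] [ 0.4755 -0.1882] [ 0.4572 -0.1921] [159. 126. 107.]
scene 0.184 25 [ 0.4394 -0.1941] [ 0.4812 -0.1885] [ 0.4622 -0.1921] [ 16.  98. 100.]
scene 0.19 30 [ 0.4372 -0.1942] [ 0.4839 -0.1778] [ 0.4649 -0.1897] [14.5 75.5 87.5]
scene 0.196 28 [ 0.4398 -0.1948] [ 0.4845 -0.1863] [ 0.4639 -0.1915] [17.  54.5 85. ]
scene 0.202 23 [ 0.429  -0.1949] [ 0.4846 -0.1873] [ 0.4625 -0.1911] [19. 36. 84.]
scene 0.208 29 [ 0.4378 -0.1944] [ 0.4845 -0.1854] [ 0.4597 -0.1917] [13. 94. 99.]
scene 0.214 38 [ 0.4301 -0.1938] [ 0.4804 -0.1835] [ 0.4512 -0.1903] [  2.5 211.5 164.5]
top 0.16 8 [ 0.4513 -0.1738] [ 0.471  -0.1654] [ 0.4663 -0.169 ] [113.   23.5 155. ]
top 0.166 19 [ 0.4493 -0.1735] [ 0.4733 -0.1641] [ 0.4617 -0.1675] [120.  19. 147.]
top 0.172 4 [ 0.4561 -0.1697] [ 0.465 -0.168] [ 0.46   -0.1685] [157.5  20.  109. ]
```

View pics/scene2z.png

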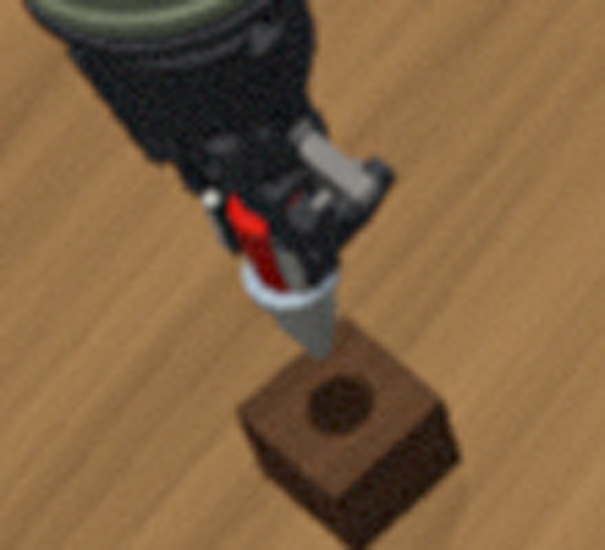

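Call:
drive_tool(moves=[{"xyz":[83.5,139,0],"angular":[0.4,0.15,-0.2],"gripper":1},{"xyz":[83.5,139,0],"angular":[0.4,0.15,-0.2],"gripper":1},{"xyz":[83.5,139,0],"angular":[0.4,0.15,-0.2],"gripper":1},{"xyz":[83.5,139,0],"angular":[0.4,0.15,-0.2],"gripper":1},{"xyz":[83.5,139,0],"angular":[0.4,0.15,-0.2],"gripper":1}])

```text
time: 3.22
eef_pos: [0.6042, -0.1011, 0.1928]
tcp_rot: [-179.8, -0.2, 87.8]
wrist_force: [-1.2, 1.4, -2.7]
width: 0.0264
```

```bash
python3 go.py 0.6012 -0.1066 0.165 87.5
python3 - <<'E'
from h import *
W={}
for n in ['scene','top']:
    d=shot(n,n+'3.png');np.savez(n+'3.npz',**d)
    W=cloud(d)
    m=(abs(W[...,0]-.602)<.025)&(abs(W[...,1]+.104)<.025)&(W[...,2]>.09)&(W[...,2]<.19)
    for z0 in np.arange(.1,.18,.008):
        k=m&(W[...,2]>z0)&(W[...,2]<=z0+.008)
        if k.sum()<3: continue
        P=W[k]; print(n,z0.round(3),k.sum(),P.min(0)[:2].round(4),P.max(0)[:2].round(4),P.mean(0)[:2].round(4))
im=cv2.imread('pics/scene3.png')[120:300,160:340];cv2.imwrite('pics/scene3z.png',cv2.resize(im,None,fx=3.3,fy=3.3,interpolation=2))
E
```

```text
t3.22 pos [ 0.6042 -0.1011  0.1928] rot [-179.77   -0.25   87.82] F [-1.2  1.4 -2.7] w 0.0264
 xyz [-5.7 -2.7 27.8] ang [-0.23 -0.25  0.32]
scene 0.1 3 [ 0.6041 -0.1018] [ 0.6063 -0.0971] [ 0.6051 -0.0993]
scene 0.108 5 [ 0.6011 -0.1043] [ 0.6087 -0.1   ] [ 0.605  -0.1024]
scene 0.116 5 [ 0.6048 -0.1055] [ 0.6115 -0.0997] [ 0.6084 -0.1029]
scene 0.124 5 [ 0.6037 -0.1072] [ 0.6126 -0.1009] [ 0.6079 -0.1048]
scene 0.132 19 [ 0.5927 -0.1099] [ 0.6161 -0.0951] [ 0.6077 -0.1053]
scene 0.14 19 [ 0.598  -0.1098] [ 0.6146 -0.0948] [ 0.6092 -0.1058]
scene 0.156 29 [ 0.5874 -0.1158] [ 0.6201 -0.0933] [ 0.6063 -0.1088]
scene 0.164 41 [ 0.5854 -0.1166] [ 0.6199 -0.0986] [ 0.6037 -0.1096]
scene 0.172 22 [ 0.5835 -0.1121] [ 0.6227 -0.1026] [ 0.6063 -0.1094]
```

View pics/scene3z.png

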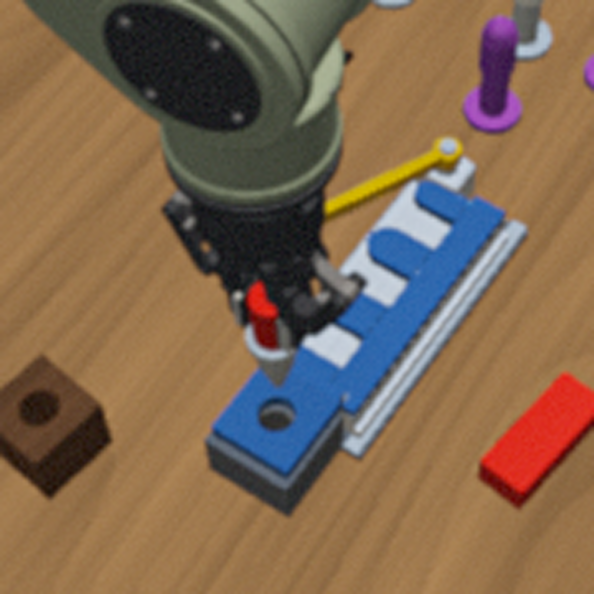

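Call:
drive_tool(moves=[{"xyz":[-5.5,-2.5,10],"angular":[-0.2,-0.2,0.3],"gripper":1},{"xyz":[-5.5,-2.5,10],"angular":[-0.2,-0.2,0.3],"gripper":1},{"xyz":[-5.5,-2.5,10],"angular":[-0.2,-0.2,0.3],"gripper":1},{"xyz":[-5.5,-2.5,10],"angular":[-0.2,-0.2,0.3],"gripper":1},{"xyz":[-5.5,-2.5,10],"angular":[-0.2,-0.2,0.3],"gripper":1}])

```text
time: 3.73
eef_pos: [0.5972, -0.1109, 0.1832]
tcp_rot: [-179.8, 0.1, 87.3]
wrist_force: [-0.6, 0.5, -2.5]
width: 0.0266
```

```bash
python3 - <<'E'
from h import *
for n in ['scene','top']:
    d=shot(n,n+'4.png')
    W=cloud(d)
    m=(abs(W[...,0]-.602)<.025)&(abs(W[...,1]+.104)<.025)&(W[...,2]>.07)&(W[...,2]<.19)
    for z0 in np.arange(.08,.18,.008):
        k=m&(W[...,2]>z0)&(W[...,2]<=z0+.008)
        if k.sum()<3: continue
        P=W[k]; print(n,z0.round(3),k.sum(),P.min(0)[:2].round(4),P.max(0)[:2].round(4),P.mean(0)[:2].round(4))
im=cv2.imread('pics/scene4.png')[170:300,180:310];cv2.imwrite('pics/scene4z.png',cv2.resize(im,None,fx=4.5,fy=4.5,interpolation=2))
E
python3 go.py 0.6018 -0.1066 0.153 87.5
```

```text
scene 0.104 7 [ 0.5941 -0.1159] [ 0.6041 -0.1093] [ 0.5999 -0.1133]
scene 0.112 5 [ 0.5936 -0.1184] [ 0.6045 -0.1133] [ 0.5999 -0.1158]
scene 0.12 13 [ 0.5864 -0.1208] [ 0.6087 -0.1052] [ 0.6022 -0.115 ]
scene 0.128 19 [ 0.5919 -0.1203] [ 0.6079 -0.1051] [ 0.602  -0.1154]
scene 0.136 5 [ 0.5955 -0.1208] [ 0.6087 -0.1098] [ 0.6012 -0.1179]
scene 0.144 19 [ 0.5906 -0.1253] [ 0.6134 -0.1042] [ 0.6048 -0.119 ]
scene 0.152 46 [ 0.579  -0.1254] [ 0.6126 -0.1095] [ 0.5957 -0.1195]
scene 0.16 16 [ 0.5812 -0.1218] [ 0.605  -0.1128] [ 0.5944 -0.1188]
scene 0.168 31 [ 0.5782 -0.1222] [ 0.6179 -0.1159] [ 0.6002 -0.1196]
scene 0.176 41 [ 0.5787 -0.1219] [ 0.6229 -0.1091] [ 0.6038 -0.1181]
t3.83 pos [ 0.5973 -0.1108  0.1832] rot [-1.7981e+02  1.3000e-01  8.7320e+01] F [ 0.1  0.6 -1.7] w 0.0269
 xyz [ 4.5  4.4 30.2] ang [-0.19  0.13 -0.18]
```

View pics/scene4z.png

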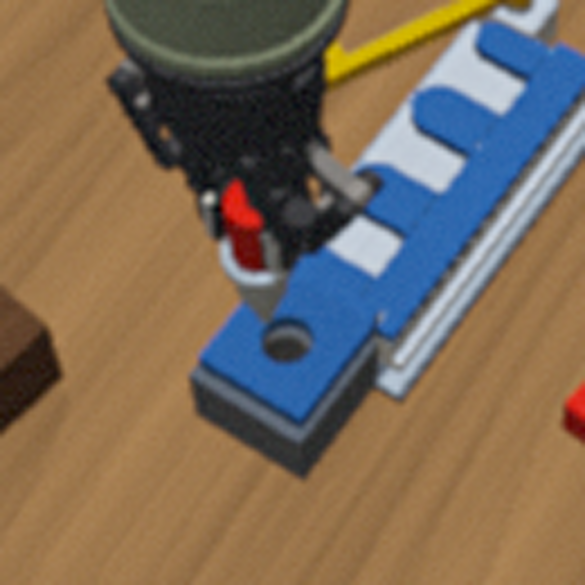

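Call:
drive_tool(moves=[{"xyz":[4.5,4.4,10],"angular":[-0.2,0.1,-0.2],"gripper":1},{"xyz":[4.5,4.4,10],"angular":[-0.2,0.1,-0.2],"gripper":1},{"xyz":[4.5,4.4,10],"angular":[-0.2,0.1,-0.2],"gripper":1},{"xyz":[4.5,4.4,10],"angular":[-0.2,0.1,-0.2],"gripper":1},{"xyz":[4.5,4.4,10],"angular":[-0.2,0.1,-0.2],"gripper":1}])

```text
time: 4.25
eef_pos: [0.6019, -0.1066, 0.1732]
tcp_rot: [180.0, 0.0, 87.5]
wrist_force: [0.1, 0.8, -2.6]
width: 0.0268
```

```bash
python3 - <<'E'
from h import *
for n in ['scene']:
    d=shot(n,n+'5.png')
    W=cloud(d)
    m=(abs(W[...,0]-.602)<.025)&(abs(W[...,1]+.104)<.025)&(W[...,2]>.07)&(W[...,2]<.19)
    for z0 in np.arange(.08,.18,.008):
        k=m&(W[...,2]>z0)&(W[...,2]<=z0+.008)
        if k.sum()<3: continue
        P=W[k]; print(n,z0.round(3),k.sum(),P.min(0)[:2].round(4),P.max(0)[:2].round(4),P.mean(0)[:2].round(4))
E
python3 go.py 0.6018 -0.1066 0.153 87.5
```

```text
scene 0.088 3 [ 0.6023 -0.1085] [ 0.6055 -0.1054] [ 0.6039 -0.107 ]
scene 0.096 6 [ 0.6   -0.112] [ 0.6078 -0.104 ] [ 0.6046 -0.1091]
scene 0.104 6 [ 0.5995 -0.1147] [ 0.6104 -0.107 ] [ 0.6059 -0.1109]
scene 0.112 16 [ 0.5949 -0.1152] [ 0.613  -0.1024] [ 0.6063 -0.1109]
scene 0.12 15 [ 0.5952 -0.1156] [ 0.6131 -0.102 ] [ 0.6067 -0.1116]
scene 0.128 4 [ 0.602  -0.1162] [ 0.6112 -0.1106] [ 0.6076 -0.1129]
scene 0.136 25 [ 0.5884 -0.1216] [ 0.6188 -0.1066] [ 0.6057 -0.1157]
scene 0.144 39 [ 0.5845 -0.1205] [ 0.617  -0.1063] [ 0.602  -0.1155]
scene 0.152 19 [ 0.5802 -0.1172] [ 0.6168 -0.1081] [ 0.5999 -0.1146]
scene 0.16 37 [ 0.5807 -0.1178] [ 0.627  -0.1047] [ 0.6041 -0.1142]
scene 0.168 37 [ 0.5815 -0.1177] [ 0.6267 -0.1081] [ 0.6075 -0.1144]
scene 0.176 34 [ 0.5804 -0.117 ] [ 0.6262 -0.1099] [ 0.6019 -0.1146]
t4.30 pos [ 0.6019 -0.1066  0.1733] rot [1.7999e+02 3.0000e-02 8.7510e+01] F [ 0.1  0.1 -1.5] w 0.0265
 xyz [ 0.  -0.1 20.3] ang [0.01 0.03 0.01]
```

Call:
drive_tool(moves=[{"xyz":[0,0,10],"angular":[0,0,0],"gripper":1},{"xyz":[0,0,20],"angular":[0,0,0],"gripper":1},{"xyz":[0,0,30],"angular":[0,0,0],"gripper":1},{"xyz":[0,0,32],"angular":[0,0,0],"gripper":1},{"xyz":[0,0,32],"angular":[0,0,0],"gripper":1}])

```text
time: 4.72
eef_pos: [0.6015, -0.1066, 0.1401]
tcp_rot: [-179.9, 0.0, 87.5]
wrist_force: [0.2, -0.9, -1.9]
width: 0.027
```

Call:
drive_tool(moves=[{"xyz":[0,0,5],"angular":[0,0,0],"gripper":1},{"xyz":[0,0,10],"angular":[0,0,0],"gripper":1},{"xyz":[0,0,12],"angular":[0,0,0],"gripper":1},{"xyz":[0,0,12],"angular":[0,0,0],"gripper":1}])

```text
time: 5.05
eef_pos: [0.6014, -0.1064, 0.1276]
tcp_rot: [-179.9, 0.0, 87.5]
wrist_force: [-0.2, 1.0, -1.8]
width: 0.0265
```

Call:
drive_tool(moves=[{"xyz":[0,0,3],"angular":[0,0,0],"gripper":1},{"xyz":[0,0,6],"angular":[0,0,0],"gripper":1},{"xyz":[0,0,6],"angular":[0,0,0],"gripper":1}])

```text
time: 5.3
eef_pos: [0.6017, -0.1059, 0.1213]
tcp_rot: [-179.9, -0.0, 87.5]
wrist_force: [2.1, 2.3, -2.8]
width: 0.0265
```

Call:
drive_tool(moves=[{"xyz":[0,0,2],"angular":[0,0,0],"gripper":1},{"xyz":[0,0,4],"angular":[0,0,0],"gripper":1},{"xyz":[0,0,4],"angular":[0,0,0],"gripper":1}])

```text
time: 5.55
eef_pos: [0.6019, -0.1058, 0.117]
tcp_rot: [-180.0, -0.0, 87.5]
wrist_force: [4.1, 2.8, -4.0]
width: 0.0267
```

Call:
drive_tool(moves=[{"xyz":[0,1.5,1],"angular":[0,0,0],"gripper":1},{"xyz":[0,1.5,3],"angular":[0,0,0],"gripper":1},{"xyz":[0,1.5,4],"angular":[0,0,0],"gripper":1}])

```text
time: 5.8
eef_pos: [0.6029, -0.1059, 0.1126]
tcp_rot: [-179.9, -0.0, 87.5]
wrist_force: [-1.6, 2.4, -0.3]
width: 0.0267
```

Call:
drive_tool(moves=[{"xyz":[0,0,2],"angular":[0,0,0],"gripper":1},{"xyz":[0,0,4],"angular":[0,0,0],"gripper":1},{"xyz":[0,0,4],"angular":[0,0,0],"gripper":1}])

```text
time: 6.05
eef_pos: [0.6027, -0.106, 0.1081]
tcp_rot: [-179.8, -0.0, 87.5]
wrist_force: [-0.3, 2.5, -4.0]
width: 0.0267
```

Call:
drive_tool(moves=[{"xyz":[0,0,2],"angular":[0,0,0],"gripper":1},{"xyz":[0,0,4],"angular":[0,0,0],"gripper":1},{"xyz":[0,0,4],"angular":[0,0,0],"gripper":1}])

```text
time: 6.3
eef_pos: [0.6026, -0.1064, 0.1037]
tcp_rot: [-179.8, 0.0, 87.5]
wrist_force: [1.0, -0.5, -3.7]
width: 0.0267
```

Call:
drive_tool(moves=[{"xyz":[0,0,2],"angular":[0,0,0],"gripper":1},{"xyz":[0,0,4],"angular":[0,0,0],"gripper":1},{"xyz":[0,0,4],"angular":[0,0,0],"gripper":1}])

```text
time: 6.55
eef_pos: [0.6026, -0.1066, 0.0993]
tcp_rot: [-179.8, 0.0, 87.5]
wrist_force: [1.3, -0.2, -3.5]
width: 0.0267
```

Going smoothly, with about 4 mm left.

Call:
drive_tool(moves=[{"xyz":[0,0,2],"angular":[0,0,0],"gripper":1},{"xyz":[0,0,3],"angular":[0,0,0],"gripper":1},{"xyz":[0,0,3],"angular":[0,0,0],"gripper":1}])

```text
time: 6.8
eef_pos: [0.6026, -0.1066, 0.0965]
tcp_rot: [-179.8, 0.0, 87.5]
wrist_force: [-1.9, -0.7, 3.8]
width: 0.0268
```

Call:
drive_tool(moves=[{"xyz":[0,0,1],"angular":[0,0,0],"gripper":1},{"xyz":[0,0,2.5],"angular":[0,0,0],"gripper":1},{"xyz":[0,0,2.5],"angular":[0,0,0],"gripper":1}])

```text
time: 7.05
eef_pos: [0.6027, -0.1066, 0.0962]
tcp_rot: [-179.9, 0.1, 87.5]
wrist_force: [-15.0, 1.6, 41.5]
width: 0.0267
```

Seated: 41 N at TCP z 0.0962, where 0.0963 was expected. I'll release it and check.

Call:
drive_tool(moves=[{"xyz":[0,0,0],"angular":[0,0,0],"gripper":1},{"xyz":[0,0,0],"angular":[0,0,0],"gripper":0.3},{"xyz":[0,0,0],"angular":[0,0,0],"gripper":0.3},{"xyz":[0,0,0],"angular":[0,0,0],"gripper":0.3}])

```text
time: 7.38
eef_pos: [0.6027, -0.1067, 0.0959]
tcp_rot: [-179.9, 0.0, 87.5]
wrist_force: [-0.6, 0.1, -0.4]
width: 0.0597
```

Call:
drive_tool(moves=[{"xyz":[0,0,-20],"angular":[0,0,0],"gripper":0.3},{"xyz":[0,0,-50],"angular":[0,0,0],"gripper":0.3},{"xyz":[0,0,-90],"angular":[0,0,0],"gripper":0.3},{"xyz":[-60,-130,-90],"angular":[0,0,0],"gripper":0.3},{"xyz":[-60,-130,-90],"angular":[0,0,0],"gripper":0.3}])

```text
time: 7.8
eef_pos: [0.5266, -0.1379, 0.1875]
tcp_rot: [179.8, 0.1, 87.6]
wrist_force: [0.5, -1.9, -1.4]
width: 0.0597
```

Call:
drive_tool(moves=[{"xyz":[0,-120,0],"angular":[0,0,0],"gripper":0.3},{"xyz":[0,-120,0],"angular":[0,0,0],"gripper":0.3},{"xyz":[0,-120,0],"angular":[0,0,0],"gripper":0.3}])

```text
time: 8.05
eef_pos: [0.4039, -0.1329, 0.1873]
tcp_rot: [179.9, 0.0, 87.5]
wrist_force: [1.1, -0.3, -0.4]
width: 0.06
```

```bash
cat > look.py <<'E'
from fit import *
import sys
k=sys.argv[1]; rng=eval(sys.argv[2]) if len(sys.argv)>2 else None
for n in ['scene','top']:
    d=shot(n,f'{n}{k}.png');np.savez(f'{n}{k}.npz',**d)
E
python3 look.py 6; python3 go.py 0.49 0.08 0.18 87.5
python3 - <<'E'
from stk import *
pre={n:dict(np.load(n+'6.npz')) for n in ['top','scene']}
find(pre)
from fit import *
d=pre['top']
o=ortho(d,.046,.45,.70,-.17,.20)
cv2.imwrite('pics/o6.png',o[...,::-1])
E
```

```text
t8.15 pos [ 0.4017 -0.133   0.1874] rot [-1.7992e+02  8.0000e-02  8.7530e+01] F [ 2.  -0.2  0.7] w 0.0597
 xyz [216.6  79.1   7. ] ang [-0.08  0.08  0.03]
top green top-mid [ 0.4312 -0.3338  0.1093] [ 0.4313 -0.3336  0.1102] 0.114 128
top red top-mid [ 0.6029 -0.1027  0.1138] [ 0.6027 -0.1028  0.1132] 0.118 83
top orange top-mid [0.4416 0.3352 0.1058] [0.4409 0.3336 0.1061] 0.119 76
top white top-mid [0.569  0.3415 0.1052] [0.5681 0.3408 0.1064] 0.112 89
top flange [0.5692 0.3399] 0.0247
top flange [0.4413 0.3337] 0.025
top flange [ 0.4308 -0.3341] 0.0233
scene green top-mid [ 0.4296 -0.3333  0.1097] [ 0.43   -0.3334  0.1102] 0.115 169
scene red top-mid [ 0.6022 -0.1044  0.1122] [ 0.6025 -0.1053  0.1132] 0.119 106
scene orange top-mid [0.4422 0.3284 0.1065] [0.443  0.329  0.1043] 0.119 70
scene white top-mid [0.5686 0.3405 0.1047] [0.5693 0.3389 0.1054] 0.114 71
scene flange [0.4398 0.3374] 0.0275
scene flange [0.5753 0.3401] 0.021
scene flange [ 0.4287 -0.3319] 0.0255
```

View pics/scene6.png

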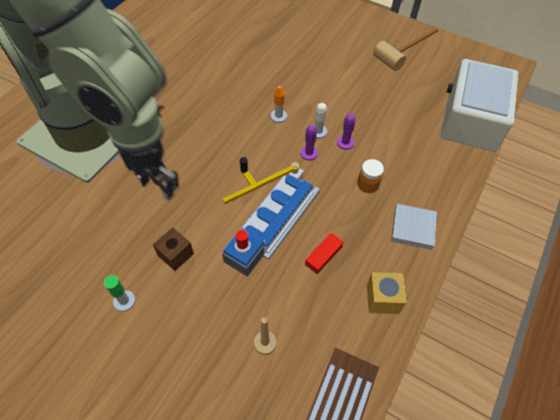

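View pics/o6.png

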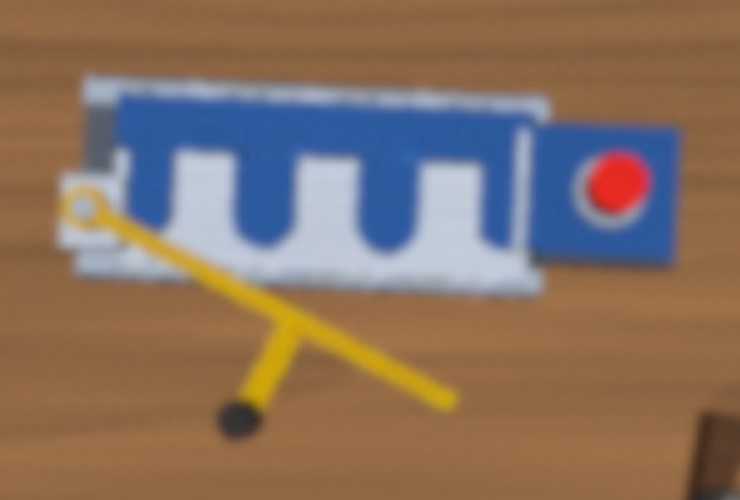

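The drift's shoulder is on the ear: head top is at 0.113 m, hole at (0.6028,-0.104), and the slots now measure within 1 mm of the in-line geometry. Keeper next.

```bash
cat > knob.py <<'E'
from h import *
import sys
k=sys.argv[1]
for n in ['scene','top']:
    d=dict(np.load(f'{n}{k}.npz'));W=cloud(d)
    hsv=cv2.cvtColor(d['img'],cv2.COLOR_RGB2HSV).astype(int)
    V=hsv[...,2];S=hsv[...,1];H=hsv[...,0]
    b=(W[...,0]>.38)&(W[...,0]<.62)&(W[...,1]>-.02)&(W[...,1]<.30)
    m=b&(V<90)&(W[...,2]>.085)&(W[...,2]<.12)
    nn,lab,st,_=cv2.connectedComponentsWithStats(m.astype(np.uint8))
    for i in range(1,nn):
        if st[i,4]<10: continue
        P=W[lab==i];T=P[P[:,2]>.104]
        if len(T)>3: print(n,'knob top',len(T),((T.min(0)+T.max(0))/2).round(4),'ext',(T.max(0)-T.min(0)).round(4),P[:,2].max().round(3))
    yb=b&(H>19)&(H<32)&(S>180)&(V>120)&(W[...,2]>.05)&(W[...,2]<.09)
    P=W[yb]; print(n,'bar',len(P))
    if n=='top' or n=='scene':
        v=cv2.fitLine(P[:,:2].astype(np.float32),cv2.DIST_HUBER,0,.01,.01).ravel(); print(n,'line',v.round(4))
    wp=b&(S<60)&(V>150)&(W[...,2]>.069)&(W[...,2]<.085)
    if wp.sum(): print(n,'hinge',W[wp].mean(0).round(4),wp.sum())
E
python3 knob.py 6
```

```text
scene knob top 46 [0.4905 0.0747 0.1094] ext [0.0153 0.0174 0.0107] 0.115
scene bar 396
scene line [0.4655 0.8851 0.5352 0.0489]
scene hinge [0.5923 0.1553 0.0749] 15
top knob top 43 [0.4915 0.0756 0.1107] ext [0.014  0.0189 0.008 ] 0.115
top bar 326
top line [0.4741 0.8805 0.5267 0.0304]
top hinge [0.5896 0.1502 0.0735] 23
```

Call:
drive_tool(moves=[{"xyz":[211.5,80,7],"angular":[0,0,0],"gripper":0.3},{"xyz":[211.5,80,7],"angular":[0,0,0],"gripper":0.3},{"xyz":[211.5,80,7],"angular":[0,0,0],"gripper":0.3},{"xyz":[211.5,80,7],"angular":[0,0,0],"gripper":0.3},{"xyz":[211.5,80,7],"angular":[0,0,0],"gripper":0.3}])

```text
time: 8.57
eef_pos: [0.4855, 0.0625, 0.1804]
tcp_rot: [-179.9, 0.1, 87.5]
wrist_force: [1.2, -1.0, 0.4]
width: 0.06
```

Call:
drive_tool(moves=[{"xyz":[0,0,0],"angular":[0,0,0],"gripper":0.3},{"xyz":[0,0,0],"angular":[0,0,0],"gripper":0.3}])

```text
time: 8.73
eef_pos: [0.486, 0.065, 0.1799]
tcp_rot: [-179.9, 0.0, 87.8]
wrist_force: [0.2, -1.1, -0.3]
width: 0.0597
```

```bash
python3 go.py 0.491 0.0755 0.097 87.5
```

```text
t8.73 pos [0.486  0.065  0.1799] rot [-1.7994e+02  3.0000e-02  8.7760e+01] F [ 0.2 -1.1 -0.3] w 0.0597
 xyz [10.7  4.7 82.9] ang [-0.06  0.03  0.26]
```

Call:
drive_tool(moves=[{"xyz":[10.7,4.7,20],"angular":[0,0,0.3],"gripper":0.3},{"xyz":[10.7,4.7,40],"angular":[0,0,0.3],"gripper":0.3},{"xyz":[10.7,4.7,65],"angular":[0,0,0.3],"gripper":0.3},{"xyz":[10.7,4.7,83],"angular":[0,0,0.3],"gripper":0.3},{"xyz":[10.7,4.7,83],"angular":[0,0,0.3],"gripper":0.3}])

```text
time: 9.15
eef_pos: [0.4898, 0.0743, 0.0943]
tcp_rot: [-179.7, 0.1, 87.4]
wrist_force: [-1.0, 0.0, -0.8]
width: 0.0599
```

Call:
drive_tool(moves=[{"xyz":[0,0,0],"angular":[0,0,0],"gripper":1},{"xyz":[0,0,0],"angular":[0,0,0],"gripper":1},{"xyz":[0,0,0],"angular":[0,0,0],"gripper":1},{"xyz":[0,0,0],"angular":[0,0,0],"gripper":1},{"xyz":[0,0,0],"angular":[0,0,0],"gripper":1}])

```text
time: 9.57
eef_pos: [0.4903, 0.074, 0.0954]
tcp_rot: [-179.8, 0.1, 87.4]
wrist_force: [-1.6, -1.3, 7.6]
width: 0.0186
```

Call:
drive_tool(moves=[{"xyz":[13,-9,-1],"angular":[0,0,0],"gripper":1},{"xyz":[26.7,-16.6,-1],"angular":[0,0,0],"gripper":1},{"xyz":[43,-23,-1],"angular":[0,0,0],"gripper":1},{"xyz":[58.8,-26.7,-1],"angular":[0,0,0],"gripper":1},{"xyz":[58.8,-26.7,-1],"angular":[0,0,0],"gripper":1}])

```text
time: 9.98
eef_pos: [0.4656, 0.1364, 0.0968]
tcp_rot: [-179.8, 0.0, 87.5]
wrist_force: [-2.2, -0.0, -4.9]
width: 0.0184
```

Call:
drive_tool(moves=[{"xyz":[17,-2,0],"angular":[0,0,0],"gripper":1},{"xyz":[33.6,-1.5,0],"angular":[0,0,0],"gripper":1},{"xyz":[50,2,0],"angular":[0,0,0],"gripper":1},{"xyz":[66.5,5.8,0],"angular":[0,0,0],"gripper":1},{"xyz":[66.5,5.8,0],"angular":[0,0,0],"gripper":1}])

```text
time: 10.4
eef_pos: [0.4736, 0.2045, 0.0967]
tcp_rot: [-179.7, 0.0, 87.6]
wrist_force: [-13.0, 4.0, -2.7]
width: 0.0182
```

```bash
python3 go.py 0.5045 0.247 0.097 87.5
```

```text
t10.40 pos [0.4736 0.2045 0.0967] rot [-179.67    0.     87.64] F [-13.    4.   -2.7] w 0.0182
 xyz [43.8 29.1 -0.5] ang [-0.33  0.    0.14]
```

Call:
drive_tool(moves=[{"xyz":[12,4,0],"angular":[0,0,0],"gripper":1},{"xyz":[24,10,0],"angular":[0,0,0],"gripper":1},{"xyz":[35,17.5,0],"angular":[0,0,0],"gripper":1},{"xyz":[45,26,0],"angular":[0,0,0],"gripper":1},{"xyz":[45,26,0],"angular":[0,0,0],"gripper":1}])

```text
time: 10.82
eef_pos: [0.502, 0.2501, 0.0968]
tcp_rot: [-179.6, -0.1, 87.7]
wrist_force: [-7.6, 9.4, -3.7]
width: 0.0181
```

Call:
drive_tool(moves=[{"xyz":[0,0,0],"angular":[0,0,0],"gripper":1},{"xyz":[0,0,0],"angular":[0,0,0],"gripper":0.3},{"xyz":[0,0,0],"angular":[0,0,0],"gripper":0.3},{"xyz":[0,0,0],"angular":[0,0,0],"gripper":0.3},{"xyz":[0,0,0],"angular":[0,0,0],"gripper":0.3}])

```text
time: 11.23
eef_pos: [0.5023, 0.2496, 0.0971]
tcp_rot: [-179.7, -0.1, 87.7]
wrist_force: [-0.2, 1.1, -0.1]
width: 0.0598
```

Call:
drive_tool(moves=[{"xyz":[0,0,-20],"angular":[0,0,0],"gripper":0.3},{"xyz":[0,0,-50],"angular":[0,0,0],"gripper":0.3},{"xyz":[0,0,-80],"angular":[0,0,0],"gripper":0.3},{"xyz":[-30,-40,-85],"angular":[0,0,0],"gripper":0.3},{"xyz":[-60,-70,-85],"angular":[0,0,0],"gripper":0.3}])

```text
time: 11.65
eef_pos: [0.4376, 0.1991, 0.1839]
tcp_rot: [-179.9, -0.3, 87.7]
wrist_force: [0.3, -0.6, -2.1]
width: 0.06
```

Call:
drive_tool(moves=[{"xyz":[-40,0,0],"angular":[0,0,0],"gripper":0.3},{"xyz":[-80,0,0],"angular":[0,0,0],"gripper":0.3},{"xyz":[-80,0,0],"angular":[0,0,0],"gripper":0.3}])

```text
time: 11.9
eef_pos: [0.4341, 0.1118, 0.184]
tcp_rot: [-179.9, -0.1, 87.3]
wrist_force: [0.3, -0.7, -0.7]
width: 0.0595
```

```bash
python3 look.py 7; python3 knob.py 7;python3 - <<'E'
from stk import *
find({n:dict(np.load(n+'7.npz')) for n in ['top','scene']})
E
python3 go.py 0.4415 0.333 0.19 87.5
```

```text
scene knob top 41 [0.4992 0.24   0.1096] ext [0.0194 0.0184 0.011 ] 0.115
scene bar 346
scene line [ 0.936  -0.3521  0.5154  0.1788]
scene hinge [0.5915 0.1537 0.0743] 15
top knob top 5 [0.5818 0.2461 0.1055] ext [0.0165 0.0027 0.0027] 0.107
top knob top 54 [0.5017 0.2404 0.1098] ext [0.0163 0.0179 0.0104] 0.115
top bar 242
top line [ 0.8088 -0.588   0.5119  0.1912]
top hinge [0.5907 0.1509 0.0733] 20
top green top-mid [ 0.4311 -0.3335  0.1094] [ 0.4314 -0.3337  0.11  ] 0.114 126
top red top-mid [ 0.6028 -0.1039  0.1127] [ 0.6027 -0.104   0.1129] 0.117 80
top orange top-mid [0.4416 0.3355 0.1072] [0.4411 0.3334 0.1062] 0.12 80
top white top-mid [0.569  0.3417 0.105 ] [0.5681 0.3407 0.1064] 0.115 90
top flange [0.5668 0.341 ] 0.0245
top flange [0.4397 0.333 ] 0.0246
top flange [ 0.4311 -0.3333] 0.0239
scene green top-mid [ 0.4296 -0.3329  0.1097] [ 0.4299 -0.3335  0.1102] 0.114 169
scene red top-mid [ 0.602  -0.1052  0.1114] [ 0.6027 -0.1067  0.1134] 0.117 111
scene orange top-mid [0.4405 0.3316 0.1057] [0.443  0.3292 0.1045] 0.118 69
scene white top-mid [0.5682 0.3397 0.1073] [0.5694 0.3389 0.1071] 0.115 62
scene flange [0.4334 0.3288] 0.0234
scene flange [0.5746 0.342 ] 0.021
scene flange [ 0.4287 -0.3318] 0.0255
t12.00 pos [0.4347 0.1177 0.1839] rot [-179.95   -0.29   87.56] F [ 0.1  0.7 -0.1] w 0.0599
 xyz [215.4  -2.4  -5.1] ang [-0.05 -0.29  0.06]
```

View pics/top7.png

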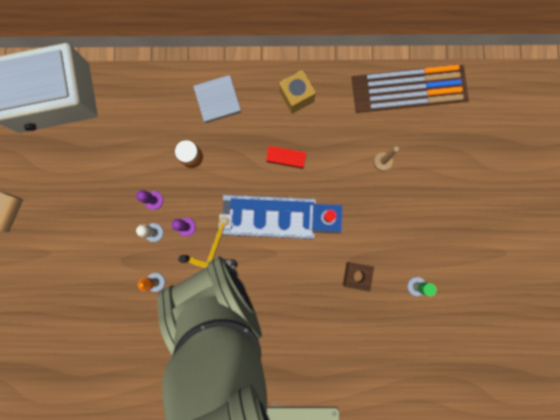

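The keeper is open at about 1.84 rad, with its knob at (0.501,0.240) and the bar clear of every slot path. I'll pick up the orange stake.

Call:
drive_tool(moves=[{"xyz":[215.5,-2,-5],"angular":[0,-0.3,0],"gripper":0.3},{"xyz":[215.5,-2,-5],"angular":[0,-0.3,0],"gripper":0.3},{"xyz":[215.5,-2,-5],"angular":[0,-0.3,0],"gripper":0.3},{"xyz":[215.5,-2,-5],"angular":[0,-0.3,0],"gripper":0.3},{"xyz":[215.5,-2,-5],"angular":[0,-0.3,0],"gripper":0.3}])

```text
time: 12.42
eef_pos: [0.4408, 0.3305, 0.19]
tcp_rot: [-180.0, -0.0, 87.7]
wrist_force: [1.1, -1.0, -1.4]
width: 0.0597
```

Call:
drive_tool(moves=[{"xyz":[0,0,0],"angular":[0,0,0],"gripper":0.3},{"xyz":[0,0,0],"angular":[0,0,0],"gripper":0.3}])

```text
time: 12.58
eef_pos: [0.4394, 0.3339, 0.1897]
tcp_rot: [-179.9, -0.1, 87.9]
wrist_force: [0.8, -0.3, -0.8]
width: 0.0596
```

```bash
python3 go.py 0.4413 0.333 0.082 87.5
```

```text
t12.58 pos [0.4394 0.3339 0.1897] rot [-1.7994e+02 -9.0000e-02  8.7940e+01] F [ 0.8 -0.3 -0.8] w 0.0596
 xyz [ -1.1   2.  107.7] ang [-0.06 -0.09  0.44]
```

Call:
drive_tool(moves=[{"xyz":[-1,2,25],"angular":[0,0,0.4],"gripper":0.3},{"xyz":[-1,2,55],"angular":[0,0,0.4],"gripper":0.3},{"xyz":[-1,2,85],"angular":[0,0,0.4],"gripper":0.3},{"xyz":[-1,2,107],"angular":[0,0,0.4],"gripper":0.3},{"xyz":[-1,2,107],"angular":[0,0,0.4],"gripper":0.3}])

```text
time: 13.0
eef_pos: [0.4399, 0.3318, 0.0793]
tcp_rot: [-179.7, 0.1, 87.6]
wrist_force: [-1.5, -0.6, -0.9]
width: 0.0598
```

Call:
drive_tool(moves=[{"xyz":[0,0,0],"angular":[0,0,0],"gripper":1},{"xyz":[0,0,0],"angular":[0,0,0],"gripper":1},{"xyz":[0,0,0],"angular":[0,0,0],"gripper":1},{"xyz":[0,0,0],"angular":[0,0,0],"gripper":1},{"xyz":[0,0,0],"angular":[0,0,0],"gripper":1}])

```text
time: 13.42
eef_pos: [0.4405, 0.3321, 0.0806]
tcp_rot: [-179.8, 0.0, 87.5]
wrist_force: [0.3, -0.0, 10.0]
width: 0.0287
```

```bash
python3 go.py 0.44 0.333 0.22 87.5
```

```text
t13.42 pos [0.4405 0.3321 0.0806] rot [-1.7981e+02  4.0000e-02  8.7540e+01] F [ 0.3 -0.  10. ] w 0.0287
 xyz [   0.8   -1.  -139.4] ang [-0.19  0.04  0.04]
```

Call:
drive_tool(moves=[{"xyz":[0,0,-30],"angular":[-0.2,0,0],"gripper":1},{"xyz":[0,0,-70],"angular":[-0.2,0,0],"gripper":1},{"xyz":[0,0,-110],"angular":[-0.2,0,0],"gripper":1},{"xyz":[0,0,-150],"angular":[-0.2,0,0],"gripper":1},{"xyz":[0,0,-150],"angular":[-0.2,0,0],"gripper":1}])

```text
time: 13.83
eef_pos: [0.4425, 0.3334, 0.2381]
tcp_rot: [179.6, -0.3, 87.5]
wrist_force: [1.4, 0.5, -1.9]
width: 0.0284
```

```bash
python3 look.py 8; python3 go.py 0.5117 0.1022 0.23 87.5
python3 - <<'E'
from meas import *
for n in ['top','scene']:
    d=dict(np.load(n+'8.npz'));W=cloud(d)
    m=(abs(W[...,0]-.44)<.04)&(abs(W[...,1]-.333)<.04)&(W[...,2]>.13)&(W[...,2]<.2)
    for z0 in np.arange(.13,.19,.01):
        P=W[m&(W[...,2]>z0)&(W[...,2]<=z0+.01)]
        if len(P)>3: print(n,z0.round(3),len(P),P.min(0).round(4),P.max(0).round(4))
E
```

```text
t13.93 pos [0.4412 0.3323 0.2322] rot [ 1.7987e+02 -6.0000e-02  8.7530e+01] F [-0.6  0.2 -3.4] w 0.0286
 xyz [-226.8   80.3    2.2] ang [ 0.13 -0.06  0.03]
top 0.15 39 [0.4192 0.3115 0.154 ] [0.4654 0.3464 0.16  ]
top 0.16 165 [0.4194 0.3104 0.16  ] [0.4657 0.3448 0.169 ]
top 0.17 17 [0.4317 0.3225 0.1708] [0.4534 0.3314 0.1799]
top 0.18 17 [0.4325 0.3226 0.1809] [0.4535 0.3329 0.1887]
scene 0.15 8 [0.4254 0.3151 0.1555] [0.4658 0.3415 0.16  ]
scene 0.16 137 [0.4189 0.3102 0.1605] [0.4671 0.3623 0.17  ]
scene 0.17 28 [0.4294 0.3142 0.1703] [0.4567 0.3496 0.1797]
scene 0.18 28 [0.4358 0.3241 0.18  ] [0.4546 0.3403 0.1896]
```

View pics/scene8.png

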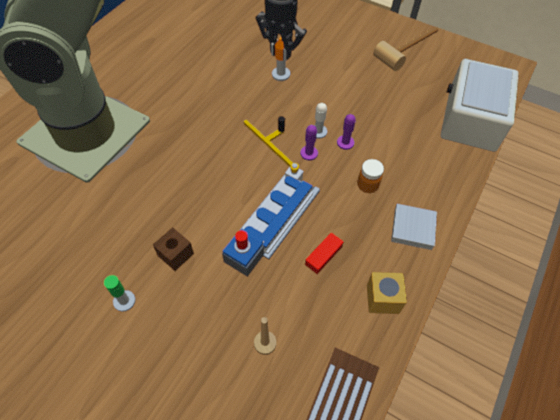

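The orange stake is held upright, with its flange centred under the TCP to within 1 mm. I'll carry it in front of slot 0.

Call:
drive_tool(moves=[{"xyz":[-227.5,79.5,2],"angular":[0.1,0,0],"gripper":1},{"xyz":[-227.5,79.5,2],"angular":[0.1,0,0],"gripper":1},{"xyz":[-227.5,79.5,2],"angular":[0.1,0,0],"gripper":1},{"xyz":[-227.5,79.5,2],"angular":[0.1,0,0],"gripper":1},{"xyz":[-227.5,79.5,2],"angular":[0.1,0,0],"gripper":1}])

```text
time: 14.35
eef_pos: [0.5011, 0.1307, 0.2293]
tcp_rot: [-179.9, -0.0, 87.6]
wrist_force: [1.0, -0.1, -2.3]
width: 0.0285
```

Call:
drive_tool(moves=[{"xyz":[-30,10,0],"angular":[0,0,0],"gripper":1},{"xyz":[-30,10,0],"angular":[0,0,0],"gripper":1},{"xyz":[-30,10,0],"angular":[0,0,0],"gripper":1}])

```text
time: 14.6
eef_pos: [0.5097, 0.0983, 0.2282]
tcp_rot: [-179.8, 0.0, 87.4]
wrist_force: [1.2, 1.1, -3.2]
width: 0.0287
```

```bash
python3 go.py 0.511 0.1015 0.1045 87.5
```

```text
t14.60 pos [0.5097 0.0983 0.2282] rot [-1.7983e+02  2.0000e-02  8.7370e+01] F [ 1.2  1.1 -3.2] w 0.0287
 xyz [  3.3   1.6 123.7] ang [-0.17  0.02 -0.13]
```

Call:
drive_tool(moves=[{"xyz":[3.3,1.6,35],"angular":[-0.2,0,-0.1],"gripper":1},{"xyz":[3.3,1.6,75],"angular":[-0.2,0,-0.1],"gripper":1},{"xyz":[3.3,1.6,105],"angular":[-0.2,0,-0.1],"gripper":1},{"xyz":[3.3,1.6,120],"angular":[-0.2,0,-0.1],"gripper":1},{"xyz":[3.3,1.6,120],"angular":[-0.2,0,-0.1],"gripper":1}])

```text
time: 15.02
eef_pos: [0.509, 0.1023, 0.1048]
tcp_rot: [-179.7, 0.1, 87.6]
wrist_force: [0.0, -0.4, -3.0]
width: 0.0285
```

Call:
drive_tool(moves=[{"xyz":[0,0,0],"angular":[0,0,0],"gripper":1},{"xyz":[0,0,0],"angular":[0,0,0],"gripper":1}])

```text
time: 15.18
eef_pos: [0.5088, 0.1031, 0.1052]
tcp_rot: [-179.7, 0.1, 87.6]
wrist_force: [0.5, 0.1, -2.1]
width: 0.0285
```

```bash
python3 go.py 0.511 0.1015 0.1045 87.5;python3 look.py 9
python3 - <<'E'
from meas import *
for n in ['top','scene']:
    d=dict(np.load(n+'9.npz'));W=cloud(d)
    m=(abs(W[...,0]-.511)<.035)&(abs(W[...,1]-.101)<.035)&(W[...,2]>.015)&(W[...,2]<.06)
    for z0 in np.arange(.02,.06,.01):
        P=W[m&(W[...,2]>z0)&(W[...,2]<=z0+.01)]
        if len(P)>3: print(n,z0.round(3),len(P),P.min(0).round(4),P.max(0).round(4))
E
```

```text
t15.18 pos [0.5088 0.1031 0.1052] rot [-1.7968e+02  6.0000e-02  8.7620e+01] F [ 0.5  0.1 -2.1] w 0.0285
 xyz [-1.5  2.3  0.7] ang [-0.32  0.06  0.12]
scene 0.02 15 [0.4969 0.0827 0.0235] [0.5316 0.1111 0.0297]
scene 0.03 142 [0.4848 0.0826 0.03  ] [0.5319 0.1299 0.0399]
scene 0.04 27 [0.4982 0.0945 0.0401] [0.5205 0.114  0.0499]
scene 0.05 20 [0.499  0.0937 0.0509] [0.5195 0.1141 0.0592]
```

View pics/scene9.png

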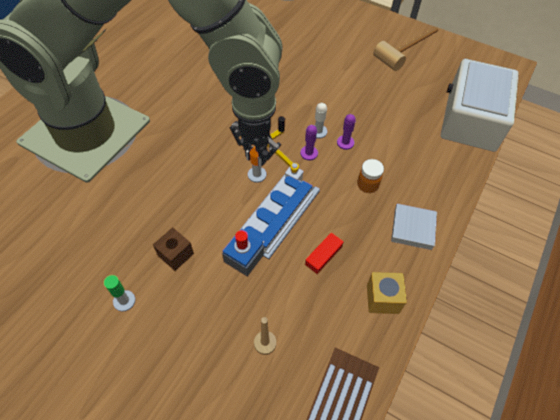

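Call:
drive_tool(moves=[{"xyz":[-3.5,10,0.5],"angular":[-0.3,0,0.1],"gripper":1},{"xyz":[-3.5,25,0.5],"angular":[-0.3,0,0.1],"gripper":1},{"xyz":[-3.5,40,0.5],"angular":[-0.3,0,0.1],"gripper":1},{"xyz":[-3.5,45,0.5],"angular":[-0.3,0,0.1],"gripper":1},{"xyz":[-3.5,45,0.5],"angular":[-0.3,0,0.1],"gripper":1}])

```text
time: 15.7
eef_pos: [0.5549, 0.0972, 0.1057]
tcp_rot: [179.8, 0.0, 87.5]
wrist_force: [-0.2, 0.3, -3.3]
width: 0.0281
```

```bash
python3 go.py 0.6115 0.0952 0.104 87.5;python3 look.py 10
python3 - <<'E'
im=__import__('cv2').imread('pics/scene10.png')[110:260,210:360]
import cv2;cv2.imwrite('pics/scene10z.png',cv2.resize(im,None,fx=4,fy=4,interpolation=2))
E
```

```text
t15.70 pos [0.5549 0.0972 0.1057] rot [1.7984e+02 3.0000e-02 8.7450e+01] F [-0.2  0.3 -3.3] w 0.0281
 xyz [ 0.5 56.6  1.9] ang [ 0.16  0.03 -0.05]
```

View pics/scene10z.png

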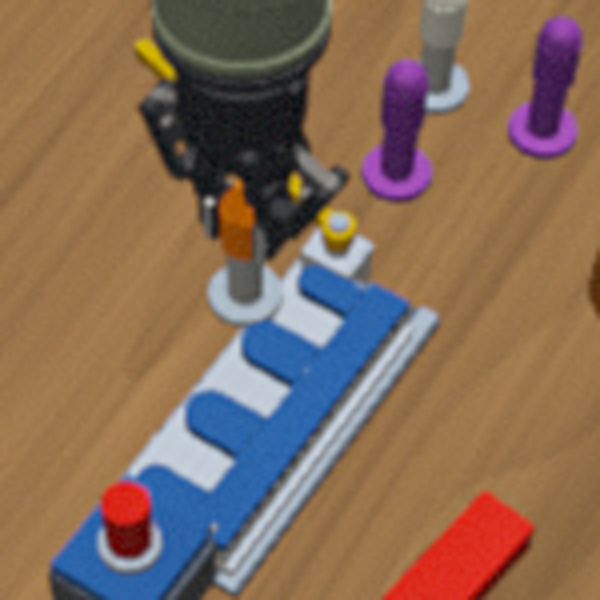

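Call:
drive_tool(moves=[{"xyz":[0.5,0,1.2],"angular":[0.15,0,0],"gripper":1},{"xyz":[0.5,10,1.2],"angular":[0.15,0,0],"gripper":1},{"xyz":[0.5,20,1.2],"angular":[0.15,0,0],"gripper":1},{"xyz":[0.5,25,1.2],"angular":[0.15,0,0],"gripper":1},{"xyz":[0.5,25,1.2],"angular":[0.15,0,0],"gripper":1}])

```text
time: 16.22
eef_pos: [0.5788, 0.0968, 0.1042]
tcp_rot: [-179.9, 0.0, 87.5]
wrist_force: [0.2, -0.5, -2.5]
width: 0.0284
```

Call:
drive_tool(moves=[{"xyz":[0,8,0],"angular":[0,0,0],"gripper":1},{"xyz":[0,16,0],"angular":[0,0,0],"gripper":1},{"xyz":[0,22,0],"angular":[0,0,0],"gripper":1},{"xyz":[0,22,0],"angular":[0,0,0],"gripper":1}])

```text
time: 16.55
eef_pos: [0.601, 0.0958, 0.1041]
tcp_rot: [-179.9, 0.0, 87.5]
wrist_force: [0.6, -0.8, -2.5]
width: 0.0285
```

```bash
python3 go.py 0.6115 0.0952 0.1025 87.5
```

```text
t16.55 pos [0.601  0.0958 0.1041] rot [-1.7993e+02  4.0000e-02  8.7470e+01] F [ 0.6 -0.8 -2.5] w 0.0285
 xyz [-0.1 10.5  1.5] ang [-0.07  0.04 -0.03]
```

Call:
drive_tool(moves=[{"xyz":[0,4,1.5],"angular":[0,0,0],"gripper":1},{"xyz":[0,8,2.5],"angular":[0,0,0],"gripper":1},{"xyz":[0,10,2.5],"angular":[0,0,0],"gripper":1},{"xyz":[0,10,2.5],"angular":[0,0,0],"gripper":1}])

```text
time: 16.88
eef_pos: [0.6111, 0.0953, 0.1014]
tcp_rot: [-179.9, 0.0, 87.5]
wrist_force: [0.0, -0.1, -2.8]
width: 0.0285
```

Call:
drive_tool(moves=[{"xyz":[0,1,0.5],"angular":[0,0,0],"gripper":1},{"xyz":[0,2,1],"angular":[0,0,0],"gripper":1},{"xyz":[0,2,1],"angular":[0,0,0],"gripper":1}])

```text
time: 17.13
eef_pos: [0.612, 0.0954, 0.1006]
tcp_rot: [-179.8, 0.1, 87.5]
wrist_force: [-10.5, -0.3, 9.9]
width: 0.0286
```

Contact at the closed end (-10.5 N) and on the floor (+10 N), so the stake is home. Releasing.

Call:
drive_tool(moves=[{"xyz":[0,0,0],"angular":[0,0,0],"gripper":1},{"xyz":[0,0,0],"angular":[0,0,0],"gripper":0.3},{"xyz":[0,0,0],"angular":[0,0,0],"gripper":0.3},{"xyz":[0,0,0],"angular":[0,0,0],"gripper":0.3}])

```text
time: 17.47
eef_pos: [0.6122, 0.0954, 0.1008]
tcp_rot: [-179.8, 0.1, 87.5]
wrist_force: [-0.7, 0.2, -0.1]
width: 0.0593
```

Call:
drive_tool(moves=[{"xyz":[0,0,-20],"angular":[0,0,0],"gripper":0.3},{"xyz":[0,0,-50],"angular":[0,0,0],"gripper":0.3},{"xyz":[0,0,-85],"angular":[0,0,0],"gripper":0.3},{"xyz":[0,0,-115],"angular":[0,0,0],"gripper":0.3},{"xyz":[0,-40,-115],"angular":[0,0,0],"gripper":0.3}])

```text
time: 17.88
eef_pos: [0.5831, 0.0976, 0.2225]
tcp_rot: [179.3, -0.2, 87.3]
wrist_force: [1.3, 1.2, -1.6]
width: 0.0595
```

Call:
drive_tool(moves=[{"xyz":[30,-40,0],"angular":[0,0,0],"gripper":0.3},{"xyz":[60,-80,0],"angular":[0,0,0],"gripper":0.3},{"xyz":[60,-100,0],"angular":[0,0,0],"gripper":0.3},{"xyz":[60,-100,0],"angular":[0,0,0],"gripper":0.3}])

```text
time: 18.22
eef_pos: [0.4817, 0.1649, 0.222]
tcp_rot: [179.4, -0.2, 87.6]
wrist_force: [-0.5, -0.4, 0.0]
width: 0.0597
```

```bash
python3 look.py 11
python3 - <<'E'
from stk import *
find({n:dict(np.load(n+'11.npz')) for n in ['top','scene']})
E
python3 go.py 0.569 0.338 0.2 87.5
```

```text
top green top-mid [ 0.4311 -0.3331  0.1095] [ 0.4312 -0.3334  0.11  ] 0.115 128
top red top-mid [ 0.6029 -0.104   0.1129] [ 0.6028 -0.1039  0.113 ] 0.118 81
top orange top-mid [0.6114 0.0977 0.1275] [0.6096 0.0976 0.128 ] 0.139 69
top white top-mid [0.569  0.3415 0.1047] [0.5681 0.3408 0.1064] 0.112 89
top flange [0.5667 0.3408] 0.0244
top flange [ 0.4315 -0.3336] 0.0233
scene green top-mid [ 0.4293 -0.3334  0.1101] [ 0.4301 -0.3335  0.1102] 0.116 171
scene red top-mid [ 0.6017 -0.1052  0.1113] [ 0.6025 -0.1067  0.1131] 0.117 111
scene orange top-mid [0.6111 0.1143 0.1017] [0.613  0.0933 0.1238] 0.137 92
scene white top-mid [0.5676 0.3412 0.1059] [0.5689 0.3394 0.1066] 0.113 62
scene flange [0.5745 0.3422] 0.0228
scene flange [ 0.4291 -0.3332] 0.0246
t18.32 pos [0.486  0.1627 0.2219] rot [ 1.792e+02 -1.700e-01  8.735e+01] F [ 1.  -0.7 -0.6] w 0.0596
 xyz [178.9  74.5  23.4] ang [ 0.8  -0.17 -0.15]
```

View pics/scene11.png

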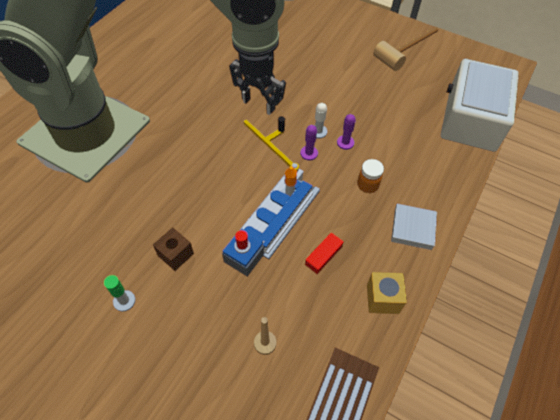

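View pics/top11.png

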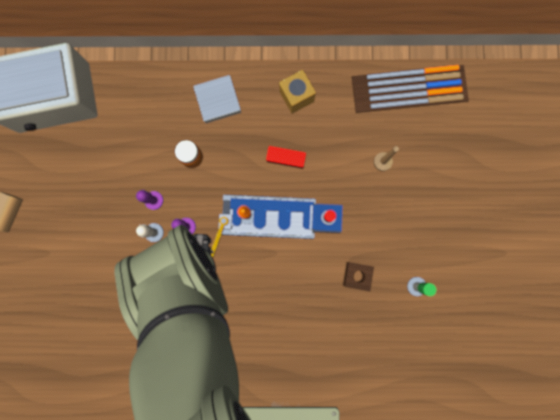

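Orange is upright in slot 0 at (0.611,0.098), scene (291,178). White dome next.

Call:
drive_tool(moves=[{"xyz":[179,74,20],"angular":[0.8,-0.2,-0.15],"gripper":0.3},{"xyz":[179,74,20],"angular":[0.8,-0.2,-0.15],"gripper":0.3},{"xyz":[179,74,20],"angular":[0.8,-0.2,-0.15],"gripper":0.3},{"xyz":[179,74,20],"angular":[0.8,-0.2,-0.15],"gripper":0.3},{"xyz":[179,74,20],"angular":[0.8,-0.2,-0.15],"gripper":0.3}])

```text
time: 18.73
eef_pos: [0.5696, 0.3408, 0.2025]
tcp_rot: [-180.0, -0.0, 87.5]
wrist_force: [-0.6, -0.6, -0.2]
width: 0.0601
```

Call:
drive_tool(moves=[{"xyz":[0,0,0],"angular":[0,0,0],"gripper":0.3},{"xyz":[0,0,0],"angular":[0,0,0],"gripper":0.3}])

```text
time: 18.9
eef_pos: [0.5702, 0.3414, 0.2012]
tcp_rot: [-180.0, 0.0, 87.6]
wrist_force: [-0.5, -0.7, 0.0]
width: 0.0596
```

```bash
python3 go.py 0.5685 0.3385 0.081 87.5
```

```text
t18.90 pos [0.5702 0.3414 0.2012] rot [-179.96    0.     87.55] F [-0.5 -0.7  0. ] w 0.0596
 xyz [ -3.   -1.5 120.2] ang [-0.04  0.    0.05]
```

Call:
drive_tool(moves=[{"xyz":[-3,-1.5,25],"angular":[0,0,0],"gripper":0.3},{"xyz":[-3,-1.5,60],"angular":[0,0,0],"gripper":0.3},{"xyz":[-3,-1.5,95],"angular":[0,0,0],"gripper":0.3},{"xyz":[-3,-1.5,118],"angular":[0,0,0],"gripper":0.3},{"xyz":[-3,-1.5,119],"angular":[0,0,0],"gripper":0.3}])

```text
time: 19.32
eef_pos: [0.5675, 0.3357, 0.0781]
tcp_rot: [-179.7, 0.2, 87.5]
wrist_force: [-1.4, -1.1, -0.3]
width: 0.0601
```

Call:
drive_tool(moves=[{"xyz":[0,0,0],"angular":[0,0,0],"gripper":1},{"xyz":[0,0,0],"angular":[0,0,0],"gripper":1},{"xyz":[0,0,0],"angular":[0,0,0],"gripper":1},{"xyz":[0,0,0],"angular":[0,0,0],"gripper":1},{"xyz":[0,0,0],"angular":[0,0,0],"gripper":1}])

```text
time: 19.73
eef_pos: [0.5683, 0.3357, 0.0799]
tcp_rot: [-179.8, 0.2, 87.4]
wrist_force: [-1.0, -1.6, 8.6]
width: 0.0287
```

```bash
python3 go.py 0.5685 0.338 0.23 87.5
```

```text
t19.73 pos [0.5683 0.3357 0.0799] rot [-179.83    0.18   87.44] F [-1.  -1.6  8.6] w 0.0287
 xyz [   1.8   -0.4 -150.1] ang [-0.17  0.18 -0.06]
```

Call:
drive_tool(moves=[{"xyz":[0,0,-30],"angular":[-0.2,0.2,0],"gripper":1},{"xyz":[0,0,-70],"angular":[-0.2,0.2,0],"gripper":1},{"xyz":[0,0,-110],"angular":[-0.2,0.2,0],"gripper":1},{"xyz":[0,0,-150],"angular":[-0.2,0.2,0],"gripper":1},{"xyz":[0,0,-150],"angular":[-0.2,0.2,0],"gripper":1}])

```text
time: 20.15
eef_pos: [0.5707, 0.3374, 0.2386]
tcp_rot: [179.4, -0.4, 87.4]
wrist_force: [0.1, 0.6, -2.6]
width: 0.0287
```

Call:
drive_tool(moves=[{"xyz":[0,0,0],"angular":[0,0,0],"gripper":1},{"xyz":[0,0,0],"angular":[0,0,0],"gripper":1}])

```text
time: 20.32
eef_pos: [0.5711, 0.3375, 0.2399]
tcp_rot: [179.3, -0.5, 87.4]
wrist_force: [0.7, 0.1, -3.5]
width: 0.0285
```

```bash
cat > held.py <<'E'
from meas import *
import sys
k=sys.argv[1]; s=status.sense(); p=s['eef_pos']; off=float(sys.argv[2])
zb=p[2]-off
for n in ['top','scene']:
    d=dict(np.load(f'{n}{k}.npz'));W=cloud(d)
    m=(abs(W[...,0]-p[0])<.04)&(abs(W[...,1]-p[1])<.04)
    for a,b in [(0,.012),(.02,.03),(.03,.04),(.04,.055)]:
        P=W[m&(W[...,2]>zb+a)&(W[...,2]<=zb+b)]
        if len(P)>5: print(n,a,len(P),'ext',(P.max(0)-P.min(0))[:2].round(4),'ctr-tcp',(((P.max(0)+P.min(0))/2)-p)[:2].round(4), 'lo/hi-tcp',(P.min(0)-p)[:2].round(4),(P.max(0)-p)[:2].round(4))
E
python3 look.py 12; python3 held.py 12 .0799;  python3 go.py 0.509 0.0375 0.23 87.5
```

```text
top 0 176 ext [0.047  0.0339] ctr-tcp [ 0.0004 -0.0003] lo/hi-tcp [-0.0231 -0.0172] [0.0239 0.0166]
top 0.02 18 ext [0.0217 0.0088] ctr-tcp [ 0.0005 -0.0016] lo/hi-tcp [-0.0104 -0.006 ] [0.0113 0.0028]
top 0.03 17 ext [0.0196 0.008 ] ctr-tcp [-0.0014 -0.0015] lo/hi-tcp [-0.0112 -0.0055] [0.0084 0.0025]
top 0.04 18 ext [0.0218 0.0101] ctr-tcp [-0.0005 -0.002 ] lo/hi-tcp [-0.0114 -0.007 ] [0.0104 0.0031]
scene 0 120 ext [0.0475 0.0519] ctr-tcp [0.0004 0.008 ] lo/hi-tcp [-0.0234 -0.0179] [0.0242 0.034 ]
scene 0.02 30 ext [0.0195 0.0153] ctr-tcp [0.003  0.0027] lo/hi-tcp [-0.0067 -0.0049] [0.0127 0.0104]
scene 0.03 25 ext [0.02   0.0109] ctr-tcp [0.0017 0.0008] lo/hi-tcp [-0.0083 -0.0046] [0.0117 0.0062]
scene 0.04 42 ext [0.0235 0.0168] ctr-tcp [0.0016 0.0016] lo/hi-tcp [-0.0101 -0.0068] [0.0134 0.01  ]
t20.42 pos [0.5705 0.3372 0.2379] rot [179.49  -0.37  87.43] F [ 0.3  0.1 -3.1] w 0.0287
 xyz [-302.2  -48.1    5.5] ang [ 0.51 -0.37 -0.07]
```

View pics/scene12.png

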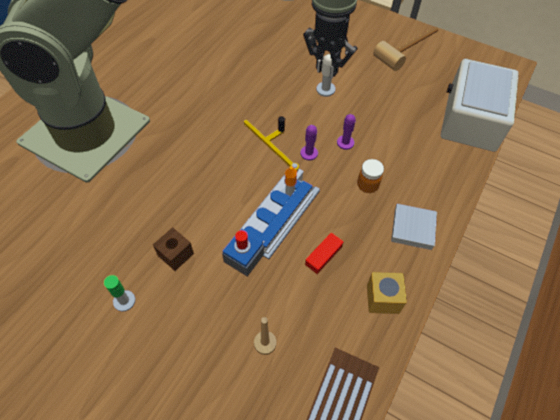

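Call:
drive_tool(moves=[{"xyz":[-305,-47.5,5],"angular":[0.5,-0.35,0],"gripper":1},{"xyz":[-305,-47.5,5],"angular":[0.5,-0.35,0],"gripper":1},{"xyz":[-305,-47.5,5],"angular":[0.5,-0.35,0],"gripper":1},{"xyz":[-305,-47.5,5],"angular":[0.5,-0.35,0],"gripper":1},{"xyz":[-305,-47.5,5],"angular":[0.5,-0.35,0],"gripper":1}])

```text
time: 20.83
eef_pos: [0.5281, 0.1314, 0.2322]
tcp_rot: [-179.9, 0.0, 87.4]
wrist_force: [1.4, -1.0, -2.7]
width: 0.0285
```

```bash
python3 go.py 0.5094 0.0344 0.23 87.5
```

```text
t20.83 pos [0.5281 0.1314 0.2322] rot [-1.7992e+02  2.0000e-02  8.7440e+01] F [ 1.4 -1.  -2.7] w 0.0285
 xyz [-97.7 -14.4   2.3] ang [-0.08  0.02 -0.06]
```

Call:
drive_tool(moves=[{"xyz":[-97.5,-14.5,2],"angular":[0,0,0],"gripper":1},{"xyz":[-97.5,-14.5,2],"angular":[0,0,0],"gripper":1},{"xyz":[-97.5,-14.5,2],"angular":[0,0,0],"gripper":1},{"xyz":[-97.5,-14.5,40],"angular":[0,0,0],"gripper":1},{"xyz":[-97.5,-14.5,75],"angular":[0,0,0],"gripper":1}])

```text
time: 21.25
eef_pos: [0.5093, 0.0332, 0.1565]
tcp_rot: [180.0, -0.0, 87.3]
wrist_force: [0.9, 1.2, -4.2]
width: 0.0287
```

```bash
python3 go.py 0.5094 0.0344 0.104 87.5
```

```text
t21.25 pos [0.5093 0.0332 0.1565] rot [ 1.7997e+02 -1.0000e-02  8.7300e+01] F [ 0.9  1.2 -4.2] w 0.0287
 xyz [ 1.2  0.  52.5] ang [ 0.03 -0.01 -0.2 ]
```

Call:
drive_tool(moves=[{"xyz":[1,0,30],"angular":[0,0,-0.2],"gripper":1},{"xyz":[1,0,48],"angular":[0,0,-0.2],"gripper":1},{"xyz":[1,0,51],"angular":[0,0,-0.2],"gripper":1},{"xyz":[1,0,51],"angular":[0,0,-0.2],"gripper":1},{"xyz":[1,0,51],"angular":[0,0,-0.2],"gripper":1}])

```text
time: 21.67
eef_pos: [0.5095, 0.0343, 0.1062]
tcp_rot: [180.0, -0.0, 87.5]
wrist_force: [-0.1, 0.3, -3.1]
width: 0.0285
```

```bash
python3 go.py 0.5094 0.0344 0.104 87.5; python3 look.py 13; python3 held.py 13 .0799
```

```text
t21.67 pos [0.5095 0.0343 0.1062] rot [ 1.7995e+02 -1.0000e-02  8.7500e+01] F [-0.1  0.3 -3.1] w 0.0285
 xyz [ 0.1 -0.2  2.2] ang [ 0.05 -0.01  0.  ]
scene 0 154 ext [0.0472 0.0477] ctr-tcp [-0.001   0.0075] lo/hi-tcp [-0.0246 -0.0163] [0.0226 0.0314]
scene 0.02 20 ext [0.018  0.0148] ctr-tcp [0.0026 0.0029] lo/hi-tcp [-0.0064 -0.0045] [0.0117 0.0103]
scene 0.03 19 ext [0.0209 0.0154] ctr-tcp [-0.0001  0.0021] lo/hi-tcp [-0.0106 -0.0057] [0.0103 0.0098]
scene 0.04 19 ext [0.0156 0.0135] ctr-tcp [0.0039 0.002 ] lo/hi-tcp [-0.0039 -0.0047] [0.0117 0.0088]
```

Call:
drive_tool(moves=[{"xyz":[-1,10,2.2],"angular":[0,0,0],"gripper":1},{"xyz":[-1,25,2.2],"angular":[0,0,0],"gripper":1},{"xyz":[-1,40,2.2],"angular":[0,0,0],"gripper":1},{"xyz":[-1,50,2.2],"angular":[0,0,0],"gripper":1},{"xyz":[-1,50,2.2],"angular":[0,0,0],"gripper":1}])

```text
time: 22.18
eef_pos: [0.5616, 0.0308, 0.1056]
tcp_rot: [179.7, -0.0, 87.5]
wrist_force: [0.4, -0.3, -3.5]
width: 0.0287
```

```bash
python3 go.py 0.6093 0.029 0.102 87.5; python3 look.py 14; python3 held.py 14 .0799
python3 - <<'E'
import cv2
im=cv2.imread('pics/scene14.png')[110:260,190:340]
cv2.imwrite('pics/scene14z.png',cv2.resize(im,None,fx=4,fy=4,interpolation=2))
E
```

```text
t22.18 pos [0.5616 0.0308 0.1056] rot [ 1.7972e+02 -4.0000e-02  8.7460e+01] F [ 0.4 -0.3 -3.5] w 0.0287
 xyz [ 0.3 47.7  3.8] ang [ 0.28 -0.04 -0.04]
scene 0 140 ext [0.0545 0.068 ] ctr-tcp [ 0.0053 -0.0056] lo/hi-tcp [-0.0219 -0.0396] [0.0325 0.0284]
scene 0.02 161 ext [0.0453 0.0795] ctr-tcp [0.0172 0.    ] lo/hi-tcp [-0.0055 -0.0397] [0.0398 0.0398]
scene 0.03 21 ext [0.018  0.0144] ctr-tcp [0.0044 0.0005] lo/hi-tcp [-0.0047 -0.0067] [0.0134 0.0077]
scene 0.04 23 ext [0.0201 0.0071] ctr-tcp [ 0.0025 -0.0005] lo/hi-tcp [-0.0076 -0.004 ] [0.0125 0.0031]
```

View pics/scene14z.png

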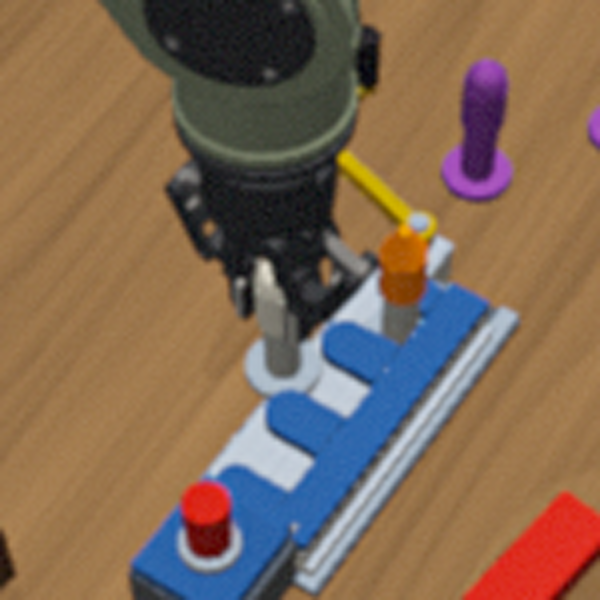

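Call:
drive_tool(moves=[{"xyz":[0.2,0,1.6],"angular":[0.3,0,0],"gripper":1},{"xyz":[0.2,8,1.8],"angular":[0.3,0,0],"gripper":1},{"xyz":[0.2,17,1.8],"angular":[0.3,0,0],"gripper":1},{"xyz":[0.2,22,1.8],"angular":[0.3,0,0],"gripper":1},{"xyz":[0.2,22,1.8],"angular":[0.3,0,0],"gripper":1}])

```text
time: 22.7
eef_pos: [0.5819, 0.0302, 0.1036]
tcp_rot: [-179.9, -0.0, 87.5]
wrist_force: [0.5, 0.1, -3.1]
width: 0.0289
```

Call:
drive_tool(moves=[{"xyz":[0,7,0],"angular":[0,0,0],"gripper":1},{"xyz":[0,14,0],"angular":[0,0,0],"gripper":1},{"xyz":[0,17,0],"angular":[0,0,0],"gripper":1},{"xyz":[0,17,0],"angular":[0,0,0],"gripper":1}])

```text
time: 23.03
eef_pos: [0.5988, 0.0295, 0.1034]
tcp_rot: [-179.9, -0.0, 87.5]
wrist_force: [0.4, -0.3, -3.3]
width: 0.0287
```

```bash
python3 go.py 0.6093 0.029 0.1005 87.5
```

```text
t23.03 pos [0.5988 0.0295 0.1034] rot [-1.7987e+02 -3.0000e-02  8.7480e+01] F [ 0.4 -0.3 -3.3] w 0.0287
 xyz [-0.  10.5  2.9] ang [-0.13 -0.03 -0.02]
```

Call:
drive_tool(moves=[{"xyz":[0,4,1.5],"angular":[-0.1,0,0],"gripper":1},{"xyz":[0,8,2.5],"angular":[-0.1,0,0],"gripper":1},{"xyz":[0,9.5,2.5],"angular":[-0.1,0,0],"gripper":1},{"xyz":[0,9.5,2.5],"angular":[-0.1,0,0],"gripper":1}])

```text
time: 23.37
eef_pos: [0.6085, 0.029, 0.1008]
tcp_rot: [-180.0, -0.0, 87.5]
wrist_force: [0.1, -0.4, -4.2]
width: 0.0286
```

Call:
drive_tool(moves=[{"xyz":[0,1,0.5],"angular":[0,0,0],"gripper":1},{"xyz":[0,2.2,1.5],"angular":[0,0,0],"gripper":1},{"xyz":[0,2.2,1.5],"angular":[0,0,0],"gripper":1}])

```text
time: 23.62
eef_pos: [0.6094, 0.0292, 0.0999]
tcp_rot: [-179.8, -0.0, 87.5]
wrist_force: [-13.9, 0.8, 17.7]
width: 0.0286
```

Home again, with contact at the closed end and on the floor. Release and retreat toward the green stake.

Call:
drive_tool(moves=[{"xyz":[0,0,0],"angular":[0,0,0],"gripper":1},{"xyz":[0,0,0],"angular":[0,0,0],"gripper":0.3},{"xyz":[0,0,0],"angular":[0,0,0],"gripper":0.3},{"xyz":[0,0,0],"angular":[0,0,0],"gripper":0.3}])

```text
time: 23.95
eef_pos: [0.6096, 0.0291, 0.1]
tcp_rot: [-179.8, -0.0, 87.5]
wrist_force: [-0.4, -1.4, -0.1]
width: 0.0599
```

Call:
drive_tool(moves=[{"xyz":[0,0,-20],"angular":[0,0,0],"gripper":0.3},{"xyz":[0,0,-50],"angular":[0,0,0],"gripper":0.3},{"xyz":[0,0,-85],"angular":[0,0,0],"gripper":0.3},{"xyz":[0,0,-110],"angular":[0,0,0],"gripper":0.3},{"xyz":[-20,-35,-110],"angular":[0,0,0],"gripper":0.3}])

```text
time: 24.37
eef_pos: [0.5814, 0.0139, 0.2155]
tcp_rot: [179.3, -0.2, 87.6]
wrist_force: [0.8, 0.3, -1.6]
width: 0.0597
```

Call:
drive_tool(moves=[{"xyz":[-40,-25,0],"angular":[0,0,0],"gripper":0.3},{"xyz":[-80,-50,0],"angular":[0,0,0],"gripper":0.3},{"xyz":[-120,-75,0],"angular":[0,0,0],"gripper":0.3},{"xyz":[-160,-100,0],"angular":[0,0,0],"gripper":0.3},{"xyz":[-160,-100,0],"angular":[0,0,0],"gripper":0.3}])

```text
time: 24.78
eef_pos: [0.4719, -0.1462, 0.2138]
tcp_rot: [179.4, -0.1, 87.3]
wrist_force: [-0.0, -0.2, -0.2]
width: 0.0594
```

```bash
python3 look.py 15
python3 - <<'E'
from stk import *
find({n:dict(np.load(n+'15.npz')) for n in ['top','scene']})
E
python3 go.py 0.4305 -0.3345 0.2 87.5
```

```text
top red top-mid [ 0.6029 -0.1037  0.1133] [ 0.6029 -0.1039  0.113 ] 0.117 80
top orange top-mid [0.6113 0.0978 0.1289] [0.6096 0.0979 0.1278] 0.138 68
top white top-mid [0.6093 0.0361 0.1158] [0.6084 0.0372 0.1248] 0.132 106
scene green top-mid [ 0.43   -0.3331  0.1098] [ 0.4302 -0.3336  0.1104] 0.116 171
scene red top-mid [ 0.6017 -0.1055  0.1111] [ 0.6024 -0.1068  0.113 ] 0.117 114
scene orange top-mid [0.6111 0.1151 0.1016] [0.613  0.0934 0.1235] 0.136 91
scene white top-mid [0.6078 0.0353 0.1178] [0.6088 0.0342 0.1254] 0.132 105
scene flange [ 0.4294 -0.3337] 0.0246
t24.88 pos [ 0.4733 -0.1448  0.2138] rot [ 1.7935e+02 -1.7000e-01  8.7330e+01] F [ 0.1  0.3 -0.4] w 0.0596
 xyz [-191.5  -34.1   12.9] ang [ 0.65 -0.17 -0.17]
```

View pics/scene15.png

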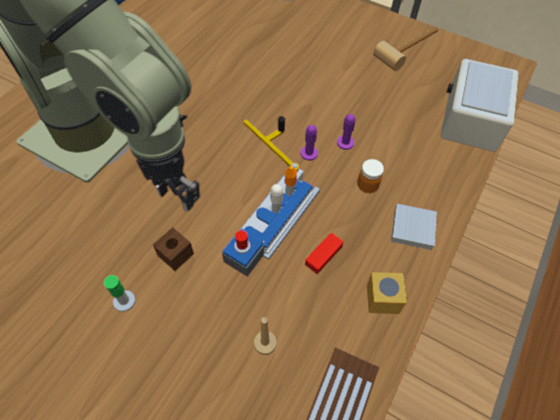

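Orange and white are seated at scene (291,178) and (277,195). Green is still at (0.4305,-0.3335), scene (120,293).

Call:
drive_tool(moves=[{"xyz":[-191.5,-34,13],"angular":[0.65,-0.2,-0.2],"gripper":0.3},{"xyz":[-191.5,-34,13],"angular":[0.65,-0.2,-0.2],"gripper":0.3},{"xyz":[-191.5,-34,13],"angular":[0.65,-0.2,-0.2],"gripper":0.3},{"xyz":[-191.5,-34,13],"angular":[0.65,-0.2,-0.2],"gripper":0.3},{"xyz":[-191.5,-34,13],"angular":[0.65,-0.2,-0.2],"gripper":0.3}])

```text
time: 25.3
eef_pos: [0.4298, -0.3374, 0.1997]
tcp_rot: [180.0, 0.1, 87.4]
wrist_force: [-0.7, -0.2, -0.8]
width: 0.0596
```

Call:
drive_tool(moves=[{"xyz":[0,0,0],"angular":[0,0,0],"gripper":0.3},{"xyz":[0,0,0],"angular":[0,0,0],"gripper":0.3}])

```text
time: 25.47
eef_pos: [0.4294, -0.3387, 0.1992]
tcp_rot: [180.0, 0.1, 87.3]
wrist_force: [1.2, 0.3, -0.2]
width: 0.0598
```

```bash
python3 go.py 0.4305 -0.3345 0.083 87.5
```

```text
t25.47 pos [ 0.4294 -0.3387  0.1992] rot [1.7999e+02 8.0000e-02 8.7300e+01] F [ 1.2  0.3 -0.2] w 0.0598
 xyz [  4.4   0.8 116.2] ang [ 0.01  0.08 -0.2 ]
```

Call:
drive_tool(moves=[{"xyz":[4.4,0.8,25],"angular":[0,0,-0.2],"gripper":0.3},{"xyz":[4.4,0.8,60],"angular":[0,0,-0.2],"gripper":0.3},{"xyz":[4.4,0.8,95],"angular":[0,0,-0.2],"gripper":0.3},{"xyz":[4.4,0.8,115],"angular":[0,0,-0.2],"gripper":0.3},{"xyz":[4.4,0.8,115],"angular":[0,0,-0.2],"gripper":0.3}])

```text
time: 25.88
eef_pos: [0.4304, -0.3319, 0.081]
tcp_rot: [-179.8, -0.1, 87.6]
wrist_force: [0.1, 0.6, -0.4]
width: 0.06
```

Call:
drive_tool(moves=[{"xyz":[0,0,0],"angular":[0,0,0],"gripper":1},{"xyz":[0,0,0],"angular":[0,0,0],"gripper":1},{"xyz":[0,0,0],"angular":[0,0,0],"gripper":1},{"xyz":[0,0,0],"angular":[0,0,0],"gripper":1},{"xyz":[0,0,0],"angular":[0,0,0],"gripper":1}])

```text
time: 26.3
eef_pos: [0.4311, -0.3319, 0.0825]
tcp_rot: [-179.9, -0.1, 87.7]
wrist_force: [-0.5, 2.8, 9.9]
width: 0.0285
```

Call:
drive_tool(moves=[{"xyz":[0,0,-30],"angular":[0,0,0],"gripper":1},{"xyz":[0,0,-70],"angular":[0,0,0],"gripper":1},{"xyz":[0,0,-110],"angular":[0,0,0],"gripper":1},{"xyz":[0,0,-145],"angular":[0,0,0],"gripper":1},{"xyz":[0,0,-145],"angular":[0,0,0],"gripper":1}])

```text
time: 26.72
eef_pos: [0.4329, -0.3331, 0.2343]
tcp_rot: [179.6, 0.2, 87.6]
wrist_force: [-0.1, -0.3, -1.7]
width: 0.0286
```

```bash
python3 go.py 0.5067 -0.026 0.23 87.5; python3 look.py 16; python3 held.py 16 .0805
```

```text
t26.72 pos [ 0.4329 -0.3331  0.2343] rot [179.63   0.21  87.63] F [-0.1 -0.3 -1.7] w 0.0286
 xyz [309.9  61.1   3.5] ang [0.37 0.21 0.13]
top 0 196 ext [0.0461 0.0356] ctr-tcp [0.0012 0.0019] lo/hi-tcp [-0.0218 -0.0159] [0.0242 0.0197]
top 0.02 16 ext [0.022  0.0093] ctr-tcp [0.0014 0.003 ] lo/hi-tcp [-0.0096 -0.0017] [0.0124 0.0076]
top 0.03 15 ext [0.0214 0.0119] ctr-tcp [0.0022 0.0026] lo/hi-tcp [-0.0085 -0.0033] [0.0129 0.0086]
top 0.04 17 ext [0.0191 0.0067] ctr-tcp [0.0019 0.0054] lo/hi-tcp [-0.0076  0.0021] [0.0115 0.0088]
scene 0 148 ext [0.0413 0.0467] ctr-tcp [ 0.004  -0.0032] lo/hi-tcp [-0.0167 -0.0266] [0.0246 0.0201]
scene 0.02 37 ext [0.0159 0.0232] ctr-tcp [ 0.0043 -0.0035] lo/hi-tcp [-0.0036 -0.0151] [0.0123 0.0081]
scene 0.03 37 ext [0.0133 0.022 ] ctr-tcp [ 0.0059 -0.004 ] lo/hi-tcp [-0.0007 -0.015 ] [0.0126 0.007 ]
scene 0.04 41 ext [0.0139 0.0217] ctr-tcp [ 0.0054 -0.0038] lo/hi-tcp [-0.0016 -0.0146] [0.0123 0.0071]
```

Call:
drive_tool(moves=[{"xyz":[317.5,61,4],"angular":[0.35,0.2,0.1],"gripper":1},{"xyz":[317.5,61,4],"angular":[0.35,0.2,0.1],"gripper":1},{"xyz":[317.5,61,4],"angular":[0.35,0.2,0.1],"gripper":1},{"xyz":[317.5,61,4],"angular":[0.35,0.2,0.1],"gripper":1},{"xyz":[317.5,61,4],"angular":[0.35,0.2,0.1],"gripper":1}])

```text
time: 27.23
eef_pos: [0.4786, -0.1274, 0.2248]
tcp_rot: [-179.6, -0.2, 87.5]
wrist_force: [0.0, -0.2, -2.2]
width: 0.0286
```

```bash
python3 go.py 0.5066 -0.0181 0.23 87.5
```

```text
t27.23 pos [ 0.4786 -0.1274  0.2248] rot [-179.59   -0.2    87.51] F [ 0.  -0.2 -2.2] w 0.0286
 xyz [110.4  23.2  -5. ] ang [-0.41 -0.2   0.01]
```

Call:
drive_tool(moves=[{"xyz":[110.5,23,-2],"angular":[-0.3,-0.1,0],"gripper":1},{"xyz":[110.5,23,-2],"angular":[-0.3,-0.1,0],"gripper":1},{"xyz":[110.5,23,-2],"angular":[-0.3,-0.1,0],"gripper":1},{"xyz":[110.5,23,25],"angular":[-0.3,-0.1,0],"gripper":1},{"xyz":[110.5,23,60],"angular":[-0.3,-0.1,0],"gripper":1}])

```text
time: 27.65
eef_pos: [0.5066, -0.0157, 0.1649]
tcp_rot: [180.0, -0.1, 87.7]
wrist_force: [1.8, -1.3, -3.5]
width: 0.0286
```

```bash
python3 go.py 0.5066 -0.0181 0.107 87.5
```

```text
t27.65 pos [ 0.5066 -0.0157  0.1649] rot [ 1.7995e+02 -1.4000e-01  8.7690e+01] F [ 1.8 -1.3 -3.5] w 0.0286
 xyz [-2.5  0.  57.9] ang [ 0.05 -0.14  0.19]
```

Call:
drive_tool(moves=[{"xyz":[-2.5,0,30],"angular":[0,-0.1,0.2],"gripper":1},{"xyz":[-2.5,0,52],"angular":[0,-0.1,0.2],"gripper":1},{"xyz":[-2.5,0,56.5],"angular":[0,-0.1,0.2],"gripper":1},{"xyz":[-2.5,0,56.5],"angular":[0,-0.1,0.2],"gripper":1},{"xyz":[-2.5,0,56.5],"angular":[0,-0.1,0.2],"gripper":1}])

```text
time: 28.07
eef_pos: [0.5067, -0.0181, 0.109]
tcp_rot: [179.9, -0.0, 87.5]
wrist_force: [0.3, -0.1, -1.5]
width: 0.0286
```

```bash
python3 go.py 0.5066 -0.0181 0.107 87.5; python3 look.py 17; python3 held.py 17 .0825
```

```text
t28.07 pos [ 0.5067 -0.0181  0.109 ] rot [ 1.7995e+02 -4.0000e-02  8.7490e+01] F [ 0.3 -0.1 -1.5] w 0.0286
 xyz [-0.  -0.1  2. ] ang [ 0.05 -0.04 -0.01]
scene 0 171 ext [0.046  0.0485] ctr-tcp [-0.0014 -0.002 ] lo/hi-tcp [-0.0245 -0.0262] [0.0216 0.0223]
scene 0.02 21 ext [0.0209 0.0124] ctr-tcp [-0.0009 -0.0081] lo/hi-tcp [-0.0113 -0.0143] [ 0.0096 -0.0019]
scene 0.03 19 ext [0.0211 0.0148] ctr-tcp [-0.0005 -0.0072] lo/hi-tcp [-0.011  -0.0146] [0.0101 0.0002]
scene 0.04 33 ext [0.0164 0.0163] ctr-tcp [ 0.0015 -0.0075] lo/hi-tcp [-0.0067 -0.0156] [0.0097 0.0007]
```

View pics/scene17.png

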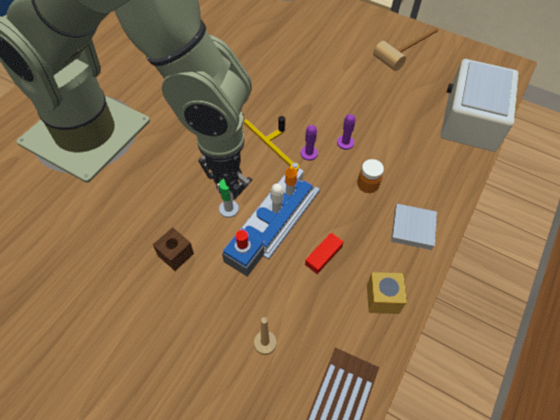

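Green is held at (229,205) in front of slot 2. I'll slide it in.

Call:
drive_tool(moves=[{"xyz":[-0.8,10,2.2],"angular":[0,0,0],"gripper":1},{"xyz":[-0.8,25,2.2],"angular":[0,0,0],"gripper":1},{"xyz":[-0.8,40,2.2],"angular":[0,0,0],"gripper":1},{"xyz":[-0.8,48,2.2],"angular":[0,0,0],"gripper":1},{"xyz":[-0.8,48,2.2],"angular":[0,0,0],"gripper":1}])

```text
time: 28.58
eef_pos: [0.5565, -0.0212, 0.1086]
tcp_rot: [179.7, -0.1, 87.5]
wrist_force: [1.2, -0.7, -3.1]
width: 0.0287
```

```bash
python3 go.py 0.6065 -0.0234 0.1058 87.5
```

```text
t28.58 pos [ 0.5565 -0.0212  0.1086] rot [ 1.7971e+02 -6.0000e-02  8.7450e+01] F [ 1.2 -0.7 -3.1] w 0.0287
 xyz [ 0.1 50.   3. ] ang [ 0.29 -0.06 -0.05]
```

Call:
drive_tool(moves=[{"xyz":[0,0,2.2],"angular":[0.3,0,0],"gripper":1},{"xyz":[0,8,2.5],"angular":[0.3,0,0],"gripper":1},{"xyz":[0,17,2.5],"angular":[0.3,0,0],"gripper":1},{"xyz":[0,24,2.5],"angular":[0.3,0,0],"gripper":1},{"xyz":[0,24,2.5],"angular":[0.3,0,0],"gripper":1}])

```text
time: 29.0
eef_pos: [0.581, -0.0224, 0.1066]
tcp_rot: [180.0, -0.1, 87.4]
wrist_force: [0.2, 0.1, -2.2]
width: 0.0291
```

Call:
drive_tool(moves=[{"xyz":[0,7,0],"angular":[0,0,0],"gripper":1},{"xyz":[0,14,0],"angular":[0,0,0],"gripper":1},{"xyz":[0,18,0],"angular":[0,0,0],"gripper":1},{"xyz":[0,18,0],"angular":[0,0,0],"gripper":1}])

```text
time: 29.33
eef_pos: [0.599, -0.0232, 0.1067]
tcp_rot: [179.9, -0.1, 87.4]
wrist_force: [0.0, 0.3, -2.5]
width: 0.0287
```

```bash
python3 go.py 0.6065 -0.0234 0.1028 87.5
```

```text
t29.33 pos [ 0.599  -0.0232  0.1067] rot [ 1.7995e+02 -7.0000e-02  8.7440e+01] F [ 0.   0.3 -2.5] w 0.0287
 xyz [0.1 7.5 3.9] ang [ 0.05 -0.07 -0.06]
```

Call:
drive_tool(moves=[{"xyz":[0,3,1.5],"angular":[0,0,0],"gripper":1},{"xyz":[0,6,3],"angular":[0,0,0],"gripper":1},{"xyz":[0,6.5,3.5],"angular":[0,0,0],"gripper":1},{"xyz":[0,6.5,3.5],"angular":[0,0,0],"gripper":1}])

```text
time: 29.67
eef_pos: [0.6054, -0.0235, 0.103]
tcp_rot: [180.0, -0.1, 87.4]
wrist_force: [-0.7, -0.3, -2.6]
width: 0.0289
```

Call:
drive_tool(moves=[{"xyz":[0,1,0.5],"angular":[0,0,0],"gripper":1},{"xyz":[0,2.2,1.3],"angular":[0,0,0],"gripper":1},{"xyz":[0,2.2,1.3],"angular":[0,0,0],"gripper":1}])

```text
time: 29.92
eef_pos: [0.6067, -0.0235, 0.1025]
tcp_rot: [-179.9, -0.0, 87.4]
wrist_force: [-11.2, -0.0, 19.4]
width: 0.029
```

Call:
drive_tool(moves=[{"xyz":[0,0,0],"angular":[0,0,0],"gripper":1},{"xyz":[0,0,0],"angular":[0,0,0],"gripper":0.3},{"xyz":[0,0,0],"angular":[0,0,0],"gripper":0.3},{"xyz":[0,0,0],"angular":[0,0,0],"gripper":0.3}])

```text
time: 30.25
eef_pos: [0.6069, -0.0235, 0.1024]
tcp_rot: [-179.9, -0.0, 87.4]
wrist_force: [0.4, -0.1, -0.8]
width: 0.0595
```

Call:
drive_tool(moves=[{"xyz":[0,0,-20],"angular":[0,0,0],"gripper":0.3},{"xyz":[0,0,-50],"angular":[0,0,0],"gripper":0.3},{"xyz":[0,0,-85],"angular":[0,0,0],"gripper":0.3},{"xyz":[0,0,-110],"angular":[0,0,0],"gripper":0.3},{"xyz":[0,-35,-110],"angular":[0,0,0],"gripper":0.3}])

```text
time: 30.67
eef_pos: [0.5788, -0.0221, 0.2176]
tcp_rot: [179.3, -0.1, 87.3]
wrist_force: [0.0, -0.2, -1.8]
width: 0.0602
```

Call:
drive_tool(moves=[{"xyz":[30,-30,0],"angular":[0,0,0],"gripper":0.3},{"xyz":[60,-60,0],"angular":[0,0,0],"gripper":0.3},{"xyz":[90,-85,0],"angular":[0,0,0],"gripper":0.3},{"xyz":[90,-85,0],"angular":[0,0,0],"gripper":0.3},{"xyz":[90,-85,0],"angular":[0,0,0],"gripper":0.3}])

```text
time: 31.08
eef_pos: [0.4976, 0.0734, 0.2172]
tcp_rot: [179.3, -0.1, 87.5]
wrist_force: [-0.1, 0.1, 0.9]
width: 0.0599
```

```bash
python3 look.py 18; python3 knob.py 18
python3 - <<'E'
from stk import *
find({n:dict(np.load(n+'18.npz')) for n in ['top','scene']})
im=cv2.imread('pics/scene18.png')[90:290,190:390];cv2.imwrite('pics/scene18z.png',cv2.resize(im,None,fx=3,fy=3,interpolation=2))
E
python3 go.py 0.5 0.238 0.18 87.5
```

```text
scene knob top 38 [0.5014 0.2404 0.1095] ext [0.0159 0.0176 0.01  ] 0.115
scene bar 253
scene line [ 0.9279 -0.3728  0.5528  0.1675]
scene hinge [0.5929 0.1426 0.0757] 17
top knob top 6 [0.5807 0.2473 0.1052] ext [0.0189 0.0051 0.0022] 0.106
top knob top 35 [0.5018 0.2452 0.1113] ext [0.0163 0.0122 0.0054] 0.114
top bar 26
top line [ 0.9148 -0.4039  0.5738  0.1603]
top hinge [0.5937 0.1344 0.0742] 20
top green top-mid [ 0.6047 -0.026   0.1232] [ 0.6051 -0.0257  0.13  ] 0.135 123
top red top-mid [ 0.6028 -0.1027  0.1136] [ 0.6024 -0.103   0.1133] 0.117 83
top orange top-mid [0.6102 0.1    0.1284] [0.6094 0.0988 0.1282] 0.139 67
top white top-mid [0.6092 0.0383 0.1147] [0.6078 0.0386 0.1258] 0.134 106
scene green top-mid [ 0.6042 -0.0273  0.1203] [ 0.6066 -0.0302  0.1256] 0.136 178
scene red top-mid [ 0.6018 -0.1055  0.111 ] [ 0.6026 -0.1061  0.1129] 0.117 109
scene orange top-mid [0.6115 0.0963 0.125 ] [0.6129 0.0938 0.124 ] 0.137 91
scene white top-mid [0.6084 0.0377 0.1228] [0.6097 0.0365 0.1257] 0.133 101
scene flange [0.5583 0.1418] 0.0158
scene flange [0.5588 0.0718] 0.0135
scene flange [ 0.5542 -0.0141] 0.0301
t31.18 pos [0.4986 0.0713 0.2168] rot [ 1.7926e+02 -1.0000e-01  8.7310e+01] F [-0.8 -0.3  0.3] w 0.0596
 xyz [166.6  -6.9  37. ] ang [ 0.74 -0.1  -0.19]
```

View pics/scene18z.png

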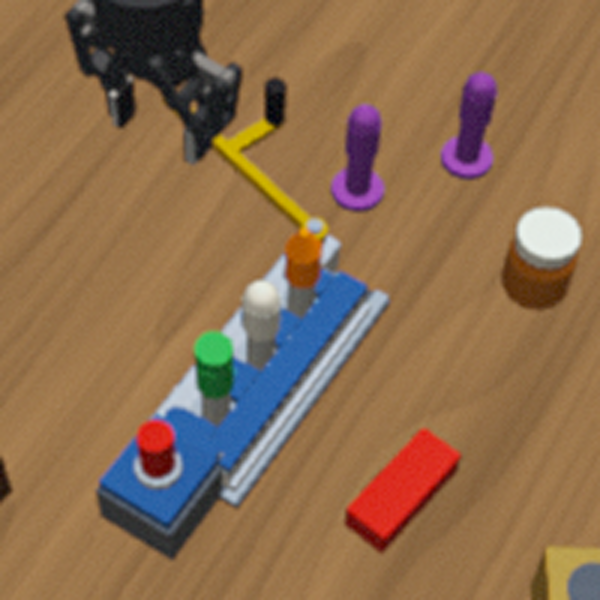

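All three stakes are seated upright: green (0.605,-0.026), white (0.609,0.037) and orange (0.611,0.098). Now I'll close the keeper.

Call:
drive_tool(moves=[{"xyz":[167.6,-6,36],"angular":[0.7,0,-0.2],"gripper":0.3},{"xyz":[167.6,-6,36],"angular":[0.7,0,-0.2],"gripper":0.3},{"xyz":[167.6,-6,36],"angular":[0.7,0,-0.2],"gripper":0.3},{"xyz":[167.6,-6,36],"angular":[0.7,0,-0.2],"gripper":0.3},{"xyz":[167.6,-6,36],"angular":[0.7,0,-0.2],"gripper":0.3}])

```text
time: 31.6
eef_pos: [0.5, 0.2454, 0.1792]
tcp_rot: [-179.9, -0.3, 87.8]
wrist_force: [-1.6, 1.5, -1.4]
width: 0.0599
```

Call:
drive_tool(moves=[{"xyz":[0,0,0],"angular":[0,0,0],"gripper":0.3},{"xyz":[0,0,0],"angular":[0,0,0],"gripper":0.3}])

```text
time: 31.77
eef_pos: [0.5004, 0.2453, 0.1786]
tcp_rot: [-179.9, -0.3, 87.8]
wrist_force: [-0.0, -0.2, 0.3]
width: 0.0598
```

```bash
python3 go.py 0.5008 0.239 0.097 87.5
```

```text
t31.77 pos [0.5004 0.2453 0.1786] rot [-179.9    -0.26   87.81] F [-0.  -0.2  0.3] w 0.0598
 xyz [-6.6  0.8 81.6] ang [-0.1  -0.26  0.32]
```

Call:
drive_tool(moves=[{"xyz":[-6,0.8,20],"angular":[0,-0.2,0.3],"gripper":0.3},{"xyz":[-6,0.8,45],"angular":[0,-0.2,0.3],"gripper":0.3},{"xyz":[-6,0.8,70],"angular":[0,-0.2,0.3],"gripper":0.3},{"xyz":[-6,0.8,81],"angular":[0,-0.2,0.3],"gripper":0.3},{"xyz":[-6,0.8,81],"angular":[0,-0.2,0.3],"gripper":0.3}])

```text
time: 32.18
eef_pos: [0.5006, 0.2379, 0.096]
tcp_rot: [-179.8, 0.1, 87.4]
wrist_force: [-1.1, -0.2, 0.0]
width: 0.0598
```

Call:
drive_tool(moves=[{"xyz":[0,0,0],"angular":[0,0,0],"gripper":1},{"xyz":[0,0,0],"angular":[0,0,0],"gripper":1},{"xyz":[0,0,0],"angular":[0,0,0],"gripper":1},{"xyz":[0,0,0],"angular":[0,0,0],"gripper":1},{"xyz":[0,0,0],"angular":[0,0,0],"gripper":1}])

```text
time: 32.6
eef_pos: [0.5014, 0.2378, 0.0972]
tcp_rot: [-179.9, 0.0, 87.4]
wrist_force: [0.0, -1.6, 7.6]
width: 0.0183
```

```bash
cat > arc.py <<'E'
import sys
from go import *
# hinge estimate, list keeper angles (deg)
h=np.array([.593,.1515]);s,r=st();p=s['eef_pos']
print(p.round(4),s['wrist_force'].round(1), 'R',np.hypot(*(p[:2]-h)).round(4),'keeper deg', (np.degrees(np.arctan2(-(p-[*h,0])[0],-(p-[*h,0])[1]))-2.5-25.2).round(1))
for k in map(float,sys.argv[1:]):
    f=np.radians(k+27.7); t=h+.129*np.array([-np.sin(f),-np.cos(f)])
    print(k,t.round(4),r.inv().apply([*(t-p[:2]),0]).round(1)*1000//.1/10)
E
python3 arc.py 95 85 75 65 55 45 35 25 15 0
```

```text
[0.5014 0.2378 0.0972] [ 0.  -1.6  7.6] R 0.1259 keeper deg 105.6
95.0 [0.4844 0.2212] [-0. -0.  0.]
85.0 [0.474  0.2013] [-0. -0.  0.]
75.0 [0.4672 0.1799] [-100.   -0.    0.]
65.0 [0.4641 0.1576] [-100.   -0.    0.]
55.0 [0.465  0.1351] [-100.   -0.    0.]
45.0 [0.4698 0.1131] [-100.   -0.    0.]
35.0 [0.4784 0.0923] [-100.   -0.    0.]
25.0 [0.4904 0.0733] [-200.   -0.    0.]
15.0 [0.5055 0.0567] [-200.    0.    0.]
0.0 [0.533  0.0373] [-200.    0.   -0.]
```

```bash
sed -i 's/\.593,\.1515/.5942,.1495/; s/\.round(1)\*1000\/\/\.1\/10/*1000/' arc.py; python3 arc.py 95 85 75 65 55 45 35 25 15 0 | cat
```

```text
[0.5014 0.2378 0.0972] [ 0.  -1.6  7.6] R 0.1282 keeper deg 105.9
95.0 [0.4856 0.2192] [-19.34625804 -14.84168055   0.03700093]
85.0 [0.4752 0.1993] [-39.71106871 -24.37594441   0.06274884]
75.0 [0.4684 0.1779] [-61.42210545 -30.22905643   0.08085129]
65.0 [0.4653 0.1556] [-83.81968939 -32.22317275   0.09075825]
55.0 [0.4662 0.1331] [-1.06223281e+02 -3.02977032e+01  9.21687091e-02]
45.0 [0.471  0.1111] [-1.27952159e+02 -2.45111521e+01  8.50398010e-02]
35.0 [0.4796 0.0903] [-1.48346102e+02 -1.50393409e+01  6.95881380e-02]
25.0 [0.4916 0.0713] [-1.66785451e+02 -2.17006592e+00  4.62832111e-02]
15.0 [0.5067 0.0547] [-1.82709935e+02  1.37056466e+01  1.58331285e-02]
0.0 [0.5342 0.0353] [-2.00847419e+02  4.20796679e+01 -4.11626966e-02]
```

Call:
drive_tool(moves=[{"xyz":[-19.3,-14.8,-0.5],"angular":[0,0,0],"gripper":1},{"xyz":[-39.7,-24.4,-0.5],"angular":[0,0,0],"gripper":1},{"xyz":[-61.4,-30.2,-0.5],"angular":[0,0,0],"gripper":1},{"xyz":[-83.8,-32.2,-0.5],"angular":[0,0,0],"gripper":1},{"xyz":[-83.8,-32.2,-0.5],"angular":[0,0,0],"gripper":1}])

```text
time: 33.02
eef_pos: [0.4644, 0.1517, 0.0983]
tcp_rot: [-179.8, 0.2, 87.2]
wrist_force: [-7.9, -1.9, 0.4]
width: 0.0185
```

```bash
python3 arc.py 55 45 35 25 15 5 0 | cat
```

```text
[0.4644 0.1517 0.0983] [-7.9 -1.9  0.4] R 0.1298 keeper deg 63.3
55.0 [0.4662 0.1331] [-18.46730685   2.70908989   0.04493225]
45.0 [0.471  0.1111] [-40.1790847    8.55932165   0.08800132]
35.0 [0.4796 0.0903] [-60.54516845  18.09086622   0.11359629]
25.0 [0.4916 0.0713] [-78.94674495  31.01411244   0.12093947]
15.0 [0.5067 0.0547] [-94.82469159  46.93639401   0.10980774]
5.0 [0.5245 0.0409] [-1.07696565e+02  6.53739205e+01  8.05393364e-02]
0.0 [0.5342 0.0353] [-1.12879090e+02  7.53633670e+01  5.93608885e-02]
```

Call:
drive_tool(moves=[{"xyz":[-18.5,1.5,0],"angular":[0,0,0.2],"gripper":1},{"xyz":[-40.2,7.5,0],"angular":[0,0,0.2],"gripper":1},{"xyz":[-60.5,17.3,0],"angular":[0,0,0.2],"gripper":1},{"xyz":[-79.3,30.5,0],"angular":[0,0,0.2],"gripper":1},{"xyz":[-79.3,30.5,0],"angular":[0,0,0.2],"gripper":1}])

```text
time: 33.43
eef_pos: [0.4889, 0.0642, 0.0982]
tcp_rot: [-179.4, 0.6, 86.7]
wrist_force: [-25.0, -20.8, 7.4]
width: 0.0159
```

```bash
python3 arc.py 15 7 4 0 -2 | cat
```

```text
[0.4889 0.0642 0.0982] [-25.  -20.8   7.4] R 0.1356 keeper deg 23.3
15.0 [0.5067 0.0547] [-8.42209864 18.35726747 -0.11658768]
7.0 [0.5208 0.0434] [-18.84668432  33.02775801  -0.17003697]
4.0 [0.5264 0.0397] [-22.21300956  38.88256685  -0.19990632]
0.0 [0.5342 0.0353] [-26.21617609  46.94765435  -0.24786963]
-2.0 [0.5383 0.0333] [-28.00425303  51.08002958  -0.27527383]
```

Side force of 33 N and the width has dropped, so I'm stopping to look.

```bash
python3 look.py 19; python3 knob.py 19
python3 - <<'E'
import cv2
im=cv2.imread('pics/scene19.png')[90:290,150:350];cv2.imwrite('pics/scene19z.png',cv2.resize(im,None,fx=3,fy=3,interpolation=2))
E
python3 go.py 0 0 0 87.5
```

```text
scene knob top 29 [0.4812 0.0623 0.112 ] ext [0.0284 0.016  0.0159] 0.12
scene knob top 15 [0.5051 0.0593 0.1122] ext [0.0086 0.0093 0.0142] 0.119
scene bar 367
scene line [0.4822 0.876  0.5367 0.0551]
scene hinge [0.5936 0.1397 0.0747] 20
top knob top 4 [0.5795 0.2461 0.1051] ext [0.0119 0.0021 0.0008] 0.105
top bar 122
top line [0.4943 0.8693 0.5256 0.033 ]
top hinge [0.5943 0.1357 0.0747] 24
t33.53 pos [0.4872 0.0665 0.0982] rot [-179.25    0.59   86.8 ] F [-25.6 -19.5   8.5] w 0.0154
 xyz [ -92.5 -481.4  105.4] ang [-0.75  0.58 -0.7 ]
```

View pics/scene19z.png

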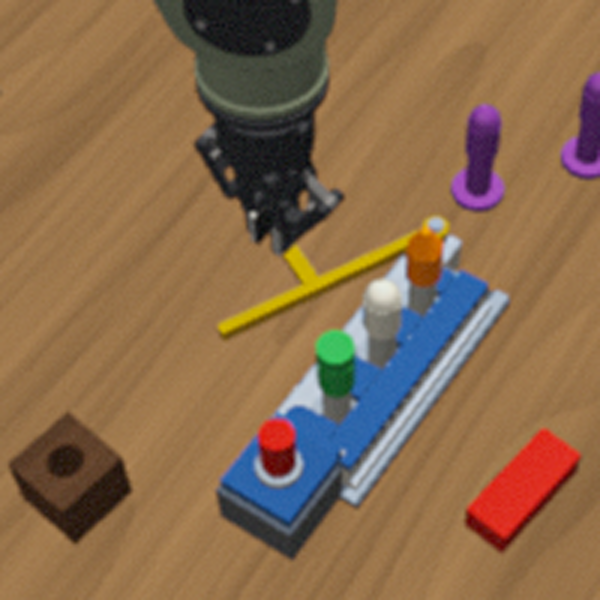

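The knob has slid to the +y edge of the pads. I'll open, recentre and regrip.

Call:
drive_tool(moves=[{"xyz":[0,0,0],"angular":[0,0,0],"gripper":0.3},{"xyz":[0,0,0],"angular":[0,0,0],"gripper":0.3},{"xyz":[0,0,0],"angular":[0,0,0],"gripper":0.3},{"xyz":[0,0,0],"angular":[0,0,0],"gripper":0.3}])

```text
time: 33.87
eef_pos: [0.4878, 0.0669, 0.0986]
tcp_rot: [-179.3, 0.5, 86.8]
wrist_force: [0.1, 0.1, 0.5]
width: 0.0601
```

Call:
drive_tool(moves=[{"xyz":[0,0,-20],"angular":[0,0,0],"gripper":0.3},{"xyz":[0,0,-50],"angular":[0,0,0],"gripper":0.3},{"xyz":[0,0,-70],"angular":[0,0,0],"gripper":0.3},{"xyz":[0,-60,-70],"angular":[0,0,0],"gripper":0.3},{"xyz":[0,-60,-70],"angular":[0,0,0],"gripper":0.3}])

```text
time: 34.28
eef_pos: [0.427, 0.0713, 0.1705]
tcp_rot: [-179.4, 0.5, 86.8]
wrist_force: [-1.7, 0.5, -1.0]
width: 0.0597
```

```bash
python3 look.py 20; python3 knob.py 20; 
python3 go.py 0.49 0.074 0.097 87.5
```

```text
scene knob top 45 [0.488  0.0801 0.1114] ext [0.0185 0.0179 0.0112] 0.117
scene bar 374
scene line [0.4888 0.8724 0.526  0.0407]
scene hinge [0.5933 0.1418 0.0754] 19
top knob top 11 [0.4939 0.0778 0.1096] ext [0.0046 0.0095 0.0073] 0.113
top bar 345
top line [0.5209 0.8536 0.5403 0.065 ]
top hinge [0.5911 0.1488 0.0744] 24
t34.38 pos [0.4269 0.0714 0.17  ] rot [-179.33    0.54   86.92] F [1.2 0.6 0.3] w 0.0602
 xyz [ 6.7 63.8 72.2] ang [-0.68  0.54 -0.58]
```

View pics/scene20.png

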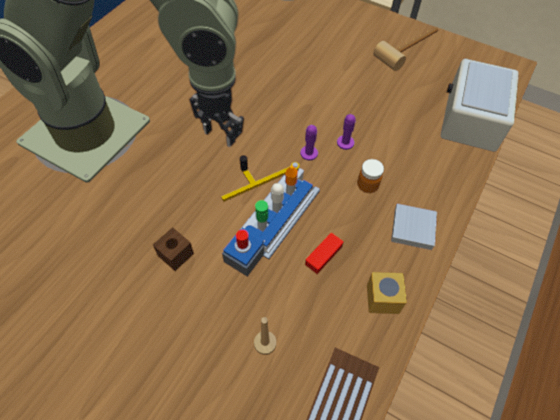

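Call:
drive_tool(moves=[{"xyz":[8.5,62.5,10],"angular":[-0.7,0.5,-0.6],"gripper":0.3},{"xyz":[8.5,62.5,10],"angular":[-0.7,0.5,-0.6],"gripper":0.3},{"xyz":[8.5,62.5,10],"angular":[-0.7,0.5,-0.6],"gripper":0.3},{"xyz":[8.5,62.5,10],"angular":[-0.7,0.5,-0.6],"gripper":0.3}])

```text
time: 34.72
eef_pos: [0.4903, 0.0766, 0.1589]
tcp_rot: [180.0, 0.0, 87.5]
wrist_force: [-0.1, -0.4, -0.5]
width: 0.06
```

```bash
python3 go.py 0.4887 0.077 0.097 87.5
```

```text
t34.72 pos [0.4903 0.0766 0.1589] rot [1.7996e+02 1.0000e-02 8.7510e+01] F [-0.1 -0.4 -0.5] w 0.06
 xyz [ 0.3 -1.6 61.9] ang [0.04 0.01 0.01]
```

Call:
drive_tool(moves=[{"xyz":[0.5,-1.5,20],"angular":[0,0,0],"gripper":0.3},{"xyz":[0.5,-1.5,45],"angular":[0,0,0],"gripper":0.3},{"xyz":[0.5,-1.5,60],"angular":[0,0,0],"gripper":0.3},{"xyz":[0.5,-1.5,60],"angular":[0,0,0],"gripper":0.3},{"xyz":[0.5,-1.5,60],"angular":[0,0,0],"gripper":0.3}])

```text
time: 35.13
eef_pos: [0.4885, 0.0773, 0.0991]
tcp_rot: [-180.0, 0.0, 87.5]
wrist_force: [0.1, -0.0, 0.9]
width: 0.0602
```

Call:
drive_tool(moves=[{"xyz":[0,0,0],"angular":[0,0,0],"gripper":1},{"xyz":[0,0,0],"angular":[0,0,0],"gripper":1},{"xyz":[0,0,0],"angular":[0,0,0],"gripper":1},{"xyz":[0,0,0],"angular":[0,0,0],"gripper":1},{"xyz":[0,0,0],"angular":[0,0,0],"gripper":1}])

```text
time: 35.55
eef_pos: [0.4883, 0.0769, 0.0999]
tcp_rot: [-180.0, 0.1, 87.5]
wrist_force: [-4.6, -3.2, 11.4]
width: 0.0183
```

```bash
sed -i 's/\.5942,\.1495/.593,.1515/' arc.py; python3 arc.py 20 15 10 5 0 -2 | cat
```

```text
[0.4883 0.0769 0.0999] [-4.6 -3.2 11.4] R 0.1286 keeper deg 26.8
20.0 [0.4976 0.0647] [-11.76195953   9.81123847   0.01253135]
15.0 [0.5055 0.0567] [-19.39347729  18.08214716   0.02055482]
10.0 [0.5141 0.0494] [-26.27509812  26.9867135    0.02770845]
5.0 [0.5233 0.0429] [-3.23544487e+01  3.64571684e+01  3.39378018e-02]
0.0 [0.533  0.0373] [-3.75852616e+01  4.64214359e+01  3.91954628e-02]
-2.0 [0.5371 0.0353] [-3.94308546e+01  5.05285369e+01  4.10172350e-02]
```

Call:
drive_tool(moves=[{"xyz":[-6,5,0],"angular":[0,0,0],"gripper":1},{"xyz":[-11.8,10,0],"angular":[0,0,0],"gripper":1},{"xyz":[-16,14,0],"angular":[0,0,0],"gripper":1},{"xyz":[-19.4,18,0],"angular":[0,0,0],"gripper":1},{"xyz":[-19.4,18,0],"angular":[0,0,0],"gripper":1}])

```text
time: 35.97
eef_pos: [0.5054, 0.0553, 0.1]
tcp_rot: [-179.9, 0.1, 87.4]
wrist_force: [-6.9, -3.1, 1.7]
width: 0.0184
```

```bash
python3 arc.py 10 5 0 -2 | cat
```

```text
[0.5054 0.0553 0.1   ] [-6.9 -3.1  1.7] R 0.1301 keeper deg 14.6
10.0 [0.5141 0.0494] [-5.46411950e+00  8.93224272e+00  2.83545890e-03]
5.0 [0.5233 0.0429] [-1.15351067e+01  1.84080625e+01  6.46543906e-03]
0.0 [0.533  0.0373] [-1.67571227e+01  2.83769443e+01  7.64343305e-03]
-2.0 [0.5371 0.0353] [-1.85990905e+01  3.24856728e+01  7.42543687e-03]
```

Call:
drive_tool(moves=[{"xyz":[-3,4.5,0],"angular":[0,0,0],"gripper":1},{"xyz":[-6,9,0],"angular":[0,0,0],"gripper":1},{"xyz":[-9,13.7,0],"angular":[0,0,0],"gripper":1},{"xyz":[-12,18.4,0],"angular":[0,0,0],"gripper":1},{"xyz":[-12,18.4,0],"angular":[0,0,0],"gripper":1}])

```text
time: 36.38
eef_pos: [0.523, 0.0398, 0.1]
tcp_rot: [-179.8, 0.3, 87.3]
wrist_force: [-7.6, -11.6, 1.8]
width: 0.0185
```

```bash
python3 arc.py 2 0 -2 | cat
```

```text
[0.523  0.0398 0.1   ] [ -7.6 -11.6   1.8] R 0.1318 keeper deg 4.4
2.0 [0.5291 0.0394] [-0.06872746  6.12217212 -0.01863021]
0.0 [0.533  0.0373] [-2.04345059 10.16877062 -0.02069912]
-2.0 [0.5371 0.0353] [-3.87574898 14.28181919 -0.02373052]
```

Call:
drive_tool(moves=[{"xyz":[-1.5,3,0],"angular":[0,0,0],"gripper":1},{"xyz":[-3,6,0],"angular":[0,0,0],"gripper":1},{"xyz":[-3,6,0],"angular":[0,0,0],"gripper":1}])

```text
time: 36.63
eef_pos: [0.5291, 0.0353, 0.1001]
tcp_rot: [-179.8, 0.4, 87.2]
wrist_force: [-3.6, -4.9, -0.7]
width: 0.0183
```

```bash
python3 arc.py 0 | cat; python3 look.py 21; python3 knob.py 21;python3 - <<'E'
import cv2
im=cv2.imread('pics/scene21.png')[110:290,170:350];cv2.imwrite('pics/scene21z.png',cv2.resize(im,None,fx=3.3,fy=3.3,interpolation=2))
E
```

```text
[0.5291 0.0353 0.1001] [-3.6 -4.9 -0.7] R 0.1326 keeper deg 1.1
0.0 [0.533  0.0373] [ 2.21658189  3.80897857 -0.02726923]
scene knob top 55 [0.5293 0.0335 0.1114] ext [0.0428 0.0194 0.0141] 0.118
scene bar 167
scene line [0.2671 0.9637 0.571  0.0529]
scene hinge [0.5938 0.1329 0.0749] 20
top bar 32
top line [0.0663 0.9978 0.5899 0.1222]
top hinge [0.5934 0.1552 0.0738] 17
```

View pics/scene21z.png

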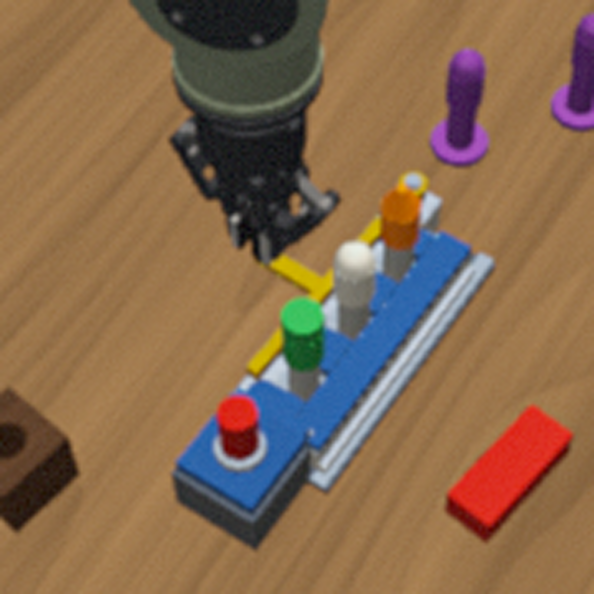

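The keeper is nearly shut. I'll press on gently until it stops.

Call:
drive_tool(moves=[{"xyz":[0,1.5,0],"angular":[0,0,0],"gripper":1},{"xyz":[0,3,0],"angular":[0,0,0],"gripper":1},{"xyz":[0,3,0],"angular":[0,0,0],"gripper":1}])

```text
time: 36.98
eef_pos: [0.5314, 0.0341, 0.1]
tcp_rot: [-179.7, 0.5, 87.2]
wrist_force: [-8.1, -5.6, 0.5]
width: 0.0181
```

Call:
drive_tool(moves=[{"xyz":[0,1.5,0],"angular":[0,0,0],"gripper":1},{"xyz":[0,3,0],"angular":[0,0,0],"gripper":1},{"xyz":[0,3,0],"angular":[0,0,0],"gripper":1}])

```text
time: 37.23
eef_pos: [0.5333, 0.0326, 0.1]
tcp_rot: [-179.5, 0.6, 87.2]
wrist_force: [-11.9, -6.4, 3.2]
width: 0.0185
```

Call:
drive_tool(moves=[{"xyz":[0,1.5,0],"angular":[0,0,0],"gripper":1},{"xyz":[-0.5,3,0],"angular":[0,0,0],"gripper":1},{"xyz":[-0.5,3,0],"angular":[0,0,0],"gripper":1}])

```text
time: 37.48
eef_pos: [0.5335, 0.0319, 0.0999]
tcp_rot: [-179.1, 0.6, 87.2]
wrist_force: [-25.0, 1.5, 12.7]
width: 0.0179
```

```bash
python3 arc.py 0 | cat; python3 look.py 22;python3 - <<'E'
from fit import *
for n in ['top','scene']:
    d=dict(np.load(f'{n}22.npz')); o=ortho(d,.07,.50,.68,-.15,.20); cv2.imwrite(f'pics/o22{n}.png',cv2.resize(o[...,::-1],None,fx=1.1,fy=1.1))
    W=cloud(d);hsv=cv2.cvtColor(d['img'],cv2.COLOR_RGB2HSV).astype(int)
    m=(hsv[...,0]>19)&(hsv[...,0]<32)&(hsv[...,1]>180)&(hsv[...,2]>120)&(W[...,2]>.064)&(W[...,2]<.076)
    P=W[m]
    for y0 in np.arange(-.06,.16,.02):
        Q=P[(P[:,1]>y0)&(P[:,1]<y0+.02)]
        if len(Q)>2: print(n,y0.round(2),len(Q),'x',Q[:,0].min().round(4),Q[:,0].max().round(4))
E
```

```text
[0.5335 0.0319 0.0999] [-25.    1.5  12.7] R 0.1336 keeper deg -1.3
0.0 [0.533  0.0373] [ 5.36722727 -0.74711595 -0.04828532]
top -0.06 5 x 0.5833 0.5858
top -0.04 13 x 0.5855 0.5906
scene -0.06 17 x 0.5814 0.9717
scene -0.04 22 x 0.5813 0.8902
scene 0.02 72 x 0.5425 0.5912
scene 0.04 33 x 0.5445 0.5876
scene 0.08 13 x 0.5874 0.5942
scene 0.1 4 x 0.5889 0.5924
scene 0.14 8 x 0.5813 0.6014
```

View pics/o22scene.png

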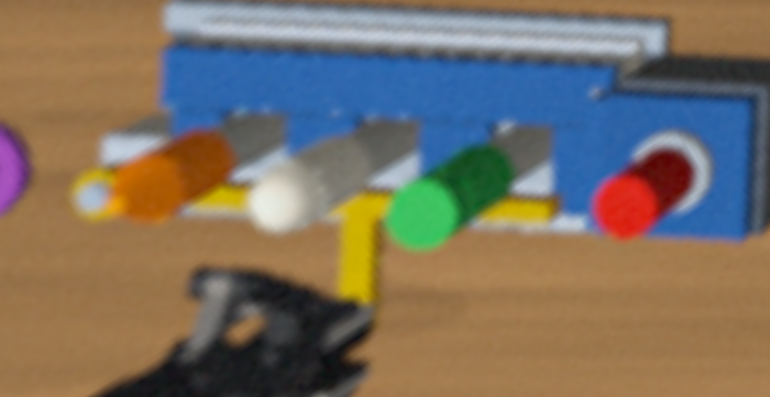

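The keeper is against its stop (25 N without moving). The bar line measures x = 0.586 at slot 2, where 0.5857 was expected. Release and retreat.

Call:
drive_tool(moves=[{"xyz":[0,0,0],"angular":[0,0,0],"gripper":1},{"xyz":[0,0,0],"angular":[0,0,0],"gripper":0.4},{"xyz":[0,0,0],"angular":[0,0,0],"gripper":0.4},{"xyz":[0,0,0],"angular":[0,0,0],"gripper":0.4}])

```text
time: 37.92
eef_pos: [0.5341, 0.0318, 0.1001]
tcp_rot: [-179.2, 0.6, 87.2]
wrist_force: [-0.7, 0.6, 0.9]
width: 0.0511
```

Call:
drive_tool(moves=[{"xyz":[0,0,-20],"angular":[0,0,0],"gripper":0.4},{"xyz":[0,0,-50],"angular":[0,0,0],"gripper":0.4},{"xyz":[0,0,-85],"angular":[0,0,0],"gripper":0.4},{"xyz":[0,-30,-110],"angular":[0,0,0],"gripper":0.4},{"xyz":[0,-70,-110],"angular":[0,0,0],"gripper":0.4}])

```text
time: 38.33
eef_pos: [0.4678, 0.0366, 0.2144]
tcp_rot: [-179.7, 0.5, 87.1]
wrist_force: [1.1, 0.9, -0.8]
width: 0.0511
```

Call:
drive_tool(moves=[{"xyz":[-40,-40,0],"angular":[0,0,0],"gripper":0.4},{"xyz":[-80,-50,0],"angular":[0,0,0],"gripper":0.4},{"xyz":[-120,-50,0],"angular":[0,0,0],"gripper":0.4},{"xyz":[-150,-50,0],"angular":[0,0,0],"gripper":0.4},{"xyz":[-150,-50,0],"angular":[0,0,0],"gripper":0.4}])

```text
time: 38.75
eef_pos: [0.409, -0.1181, 0.2163]
tcp_rot: [-179.7, 0.7, 86.5]
wrist_force: [-0.4, -0.5, -0.0]
width: 0.0512
```

```bash
python3 go.py 0.4 -0.1 0.2 87.5; python3 look.py 23; python3 knob.py 23;python3 - <<'E'
from fit import *
from stk import *
for n in ['top','scene']:
    d=dict(np.load(f'{n}23.npz')); o=ortho(d,.063,.50,.68,-.15,.20); cv2.imwrite(f'pics/o23{n}.png',cv2.resize(o[...,::-1],None,fx=1.1,fy=1.1))
    W=cloud(d);hsv=cv2.cvtColor(d['img'],cv2.COLOR_RGB2HSV).astype(int)
    m=(hsv[...,0]>19)&(hsv[...,0]<32)&(hsv[...,1]>180)&(hsv[...,2]>120)&(W[...,2]>.064)&(W[...,2]<.076)&(W[...,0]<.62)
    P=W[m]
    for y0 in np.arange(-.06,.16,.02):
        Q=P[(P[:,1]>y0)&(P[:,1]<y0+.02)]
        if len(Q)>2: print(n,y0.round(2),len(Q),'x',Q[:,0].min().round(4),Q[:,0].max().round(4))
find({n:dict(np.load(n+'23.npz')) for n in ['top','scene']})
im=cv2.imread('pics/scene23.png')[110:290,190:370];cv2.imwrite('pics/scene23z.png',cv2.resize(im,None,fx=3.3,fy=3.3,interpolation=2))
E
```

```text
t38.75 pos [ 0.409  -0.1181  0.2163] rot [-179.67    0.7    86.5 ] F [-0.4 -0.5 -0. ] w 0.0512
 xyz [ 17.7 -10.   16.1] ang [-0.34  0.7  -1.  ]
scene knob top 47 [0.5336 0.0394 0.1094] ext [0.0175 0.0167 0.0107] 0.115
scene bar 153
scene line [0.3212 0.947  0.5714 0.052 ]
scene hinge [0.5918 0.1551 0.0744] 15
top knob top 4 [0.5819 0.2462 0.1057] ext [0.0166 0.0029 0.0012] 0.106
top knob top 40 [0.5335 0.0394 0.1112] ext [0.0141 0.0166 0.0069] 0.115
top bar 190
top line [0.0902 0.9959 0.587  0.0604]
top hinge [0.588  0.1196 0.0724] 30
top -0.06 5 x 0.583 0.5858
top -0.04 12 x 0.5855 0.5883
top -0.02 16 x 0.5855 0.5882
top 0.0 15 x 0.5856 0.5883
top 0.02 49 x 0.5441 0.5909
top 0.04 41 x 0.5466 0.5908
top 0.06 16 x 0.5879 0.593
top 0.08 16 x 0.5903 0.5957
top 0.1 17 x 0.5903 0.5953
top 0.12 11 x 0.5905 0.5954
top 0.14 5 x 0.5926 0.5956
scene -0.06 16 x 0.581 0.5878
scene -0.04 20 x 0.5804 0.5891
scene 0.02 87 x 0.5383 0.5919
scene 0.04 31 x 0.5412 0.5877
scene 0.08 12 x 0.5877 0.5952
scene 0.1 5 x 0.5882 0.5911
scene 0.14 10 x 0.5827 0.6027
top green top-mid [ 0.6049 -0.0259  0.1289] [ 0.6053 -0.0254  0.13  ] 0.134 122
top red top-mid [ 0.6028 -0.1028  0.1136] [ 0.6026 -0.1032  0.1135] 0.119 83
top orange top-mid [0.6102 0.1001 0.1298] [0.6092 0.0999 0.1285] 0.14 69
top white top-mid [0.6087 0.0406 0.1142] [0.6082 0.0401 0.125 ] 0.132 104
scene green top-mid [ 0.6048 -0.025   0.1193] [ 0.6063 -0.0286  0.1259] 0.134 182
scene red top-mid [ 0.6022 -0.1046  0.1108] [ 0.6025 -0.1059  0.1128] 0.117 112
scene orange top-mid [0.6109 0.0975 0.1257] [0.6132 0.0949 0.1237] 0.138 91
scene white top-mid [0.6084 0.0395 0.1232] [0.6096 0.0374 0.1256] 0.133 100
```

View pics/o23top.png

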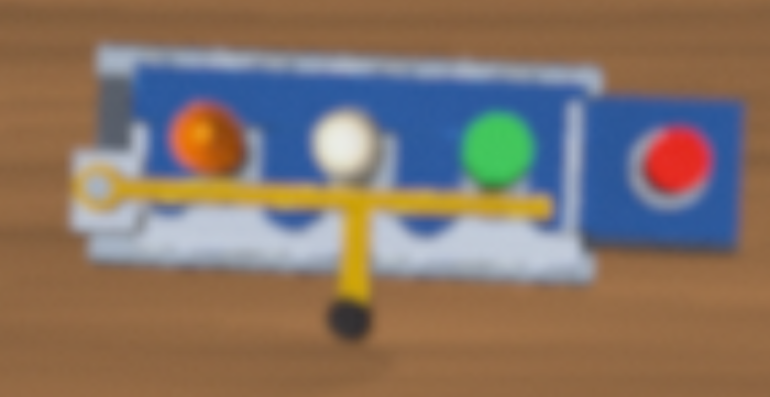

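View pics/scene23z.png

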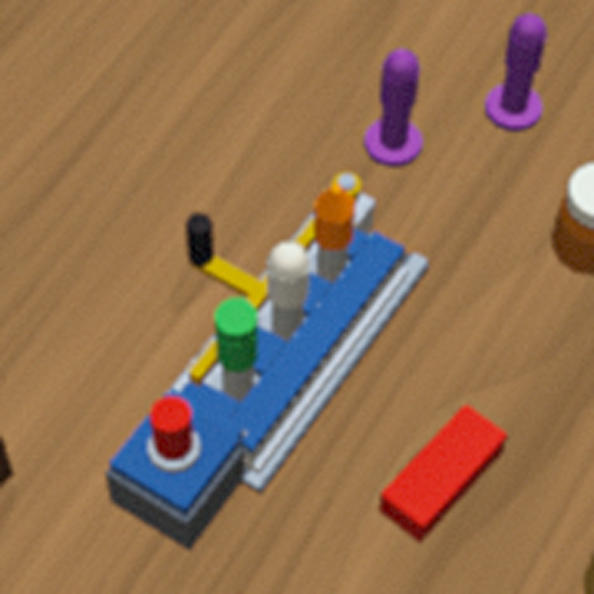

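View pics/top23.png

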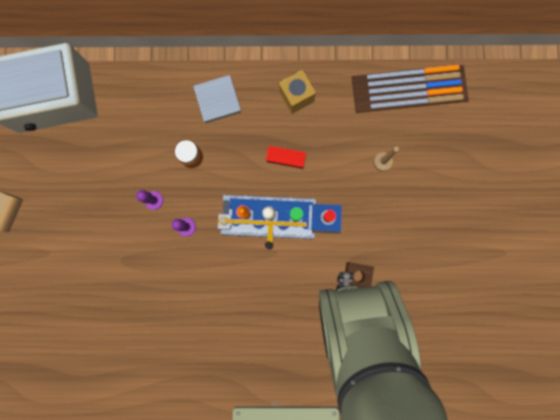

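Run:
```python
from fit import *
for k in (11,15,18,23):
  for n in ['top','scene']:
    d=dict(np.load(f'{n}{k}.npz'));W=cloud(d)
    for nm,(cx,cy) in dict(or_=(.611,.098),wh=(.609,.037),gr=(.606,-.026),drift=(.6028,-.104)).items():
        r=[]
        for a,b in [(.05,.078),(.082,.1),(.1,.115)]:
            m=(np.hypot(W[...,0]-cx,W[...,1]-cy)<.024)&(W[...,2]>a)&(W[...,2]<b)&(W[...,0]-cx>-.018)
            P=W[m]
            r.append('n%d y %.4f..%.4f x %.4f..%.4f'%(len(P),*np.percentile(P[:,1],[3,97]),*np.percentile(P[:,0],[3,97])) if len(P)>4 else '-')
        print(k,n,nm,' | '.join(r))
# ear position over time
for k in (0,6,11,15,18,23):
    d=dict(np.load(f'scene{k}.npz'));o=ortho(d,.06,.45,.70,-.17,.20)
    hsv=cv2.cvtColor(o,cv2.COLOR_RGB2HSV).astype(int)
    m=((hsv[...,0]>100)&(hsv[...,0]<120)&(hsv[...,1]>150)&(hsv[...,2]>120))
    # -y edge of ear at x .59...61
    rows=slice(int((.70-.625)/.0005),int((.70-.59)/.0005)); 
    e=[np.where(r)[0].max() for r in m[rows]]; print(k,'ear -y edge',.20-np.median(e)*.0005)
```

```text
11 top or_ - | n11 y 0.0827..0.0991 x 0.5965..0.6153 | n15 y 0.0831..0.1080 x 0.5970..0.6210
11 top wh - | - | -
11 top gr - | - | -
11 top drift n153 y -0.1256..-0.0825 x 0.5862..0.6257 | n11 y -0.1076..-0.0922 x 0.5889..0.6099 | n95 y -0.1168..-0.0933 x 0.5900..0.6134
11 scene or_ n59 y 0.0862..0.1003 x 0.6004..0.6239 | n53 y 0.0841..0.1017 x 0.6035..0.6254 | n45 y 0.0841..0.1007 x 0.6025..0.6251
11 scene wh n8 y 0.0185..0.0563 x 0.5984..0.6282 | - | -
11 scene gr n5 y -0.0435..-0.0108 x 0.5933..0.6263 | - | -
11 scene drift n192 y -0.1250..-0.0845 x 0.5875..0.6246 | n48 y -0.1187..-0.1015 x 0.5936..0.6144 | n113 y -0.1184..-0.0932 x 0.5890..0.6141
15 top or_ - | n10 y 0.0830..0.0994 x 0.5966..0.6127 | n12 y 0.0835..0.1114 x 0.5969..0.6204
15 top wh - | n10 y 0.0233..0.0456 x 0.5936..0.6006 | n11 y 0.0220..0.0474 x 0.5944..0.6220
15 top gr n5 y -0.0432..-0.0151 x 0.6060..0.6296 | - | -
15 top drift n151 y -0.1268..-0.0826 x 0.5861..0.6240 | n12 y -0.1078..-0.0921 x 0.5890..0.6096 | n95 y -0.1173..-0.0934 x 0.5900..0.6135
15 scene or_ n65 y 0.0772..0.1113 x 0.6003..0.6258 | n51 y 0.
[... 1845 characters left out ...]
.1168..-0.0926 x 0.5900..0.6134
23 scene or_ n73 y 0.0886..0.1113 x 0.5936..0.6261 | n53 y 0.0860..0.1013 x 0.6012..0.6258 | n56 y 0.0861..0.1057 x 0.5983..0.6252
23 scene wh n66 y 0.0260..0.0398 x 0.5912..0.6191 | n55 y 0.0246..0.0455 x 0.5982..0.6220 | n48 y 0.0245..0.0445 x 0.5984..0.6220
23 scene gr n67 y -0.0430..-0.0233 x 0.5888..0.6183 | n50 y -0.0392..-0.0241 x 0.5932..0.6193 | n46 y -0.0401..-0.0235 x 0.5940..0.6188
23 scene drift n197 y -0.1259..-0.0852 x 0.5882..0.6243 | n42 y -0.1176..-0.1017 x 0.5932..0.6147 | n122 y -0.1167..-0.0924 x 0.5903..0.6140
0 ear -y edge -0.133
6 ear -y edge -0.1355
11 ear -y edge -0.138
15 ear -y edge -0.138
18 ear -y edge -0.137
23 ear -y edge -0.136
```

Run:
```python
from h import *
s=status.sense();print(s['time'],s['qvel'].round(2),s['wrist_force'].round(1));print(order.job_done())
```

```text
38.85 [-3.82  0.05 -1.1   0.45 -0.33 -0.17 -0.91] [-0.6  0.7 -0.5]
the job is handed in; nothing more can be done
None
```

I finished the job in the order you asked and handed it in at 38.9 s, with the arm clear of everything.

- **Drift:** It was pushed home through the ear and the dock's hole until it seated at 41 N on the wrist. The head top is at 0.113 m, as it should be. The holder was pulled into line.
- **Keeper opened:** I swung it out to about 1.84 rad, well clear of the slot paths, before bringing in any stake.
- **Stakes:** Three were on the bench. Orange cone is in slot 0, white dome in slot 1 and green flat in slot 2. Each was pressed to the closed end and down to the floor. In the last images they stand upright, within about 1 mm of home along the slots.
- **Keeper shut:** It was led back to its stop, at 25 N without further movement. The bar is parallel to the holder to about 1°, and the knob is within 2 mm of its expected shut position.
- **Left alone:** The jar, ring mandrel, polishing bar and purple look-alikes look unmoved in the last top view.

**Problems and disagreements:**
- **Knob slip:** On the first closing sweep the knob slid to the edge of the pads, with about 33 N of side force. I let go, regripped and finished more slowly.
- **Holder drift:** After the stakes went in, the images show the holder about 1–2 mm further towards +y. That is about the drift's play in its holes, and the shoulder still rests on the ear. I did not correct it.
- **Camera offset:** The camera positions differ from the arm's by about 2.5 mm in y. I allowed for this in every placing.

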